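# Gauge a cap nut on the threaded plug gauge and sort it

## Task

Screw the steel cap nut that stands on the rubber mat clockwise onto the sloping thread gauge until it stops, then unscrew it and sort it: if it went fully home on the gauge's shoulder, stand it rim down in the shallow steel tray; if it stopped short with a gap, put it in the deep stacking bin. Leave the nut waiting in the plywood box, the oil bottle, the wrench and the brush alone.

Things in the scene. Friction and masses are not known exactly. Their poses are not given: they have to be found in the camera images.
- cap_1: One of two outwardly identical steel cap nuts: hexagon 42 mm across flats (flats face its +x and every 60 deg round), straight sides up to 35 mm, domed, 48 mm high, about 0.28 kg; origin in the middle of the open rim, z up through the dome. One stands rim down on the mat (the nut to gauge), the other in the plywood box. Which of them has a thread cut too short cannot be seen.
- cap_2: The other cap nut: outwardly the same, with the same frame. Both have a 34 mm bore and a right-hand three-start thread of 30 mm lead (12 deg of turn per mm). On the gauge a sound nut's rim comes down on the shoulder; a short-threaded nut stops with its rim about 7 mm above it.
- gauge: Steel thread plug gauge, fixed; axis 30 deg from vertical, leaning towards the robot, swung up to 23 deg with the stand's turn. Origin in the middle of the 41 mm wide shoulder face, about 122 mm above the bench; z along the axis, outwards. Plug 30 mm long, thread 31 mm over the crests up to z = 20 mm; the holder stays below z = -6 mm. About 1.5 mm radial, 2 mm axial play.
- gauge_nose (a point): Middle of the free end of the gauge, z = 30 mm in its frame; the nose widens from 12 to 20 mm. A nut set on rests on the thread start with its rim at about z = 13 to 16 mm, then turns on clockwise, seen from this end. Pushing alone does not drive it on, and it stays where it is let go, leaning about 5 deg in its play (more at the very start).
- stand: Green stand of the gauge, fixed: base plate 110 x 100 x 14 mm, origin under its middle, x away from the robot when not turned. A sound nut is home with its x axis along the gauge's x, or 120 deg either way (to about 10 deg). It starts easily when set on 150 to 190 deg anticlockwise of such a direction; from other angles it may need 120 deg more.
- mat: Black rubber mat, 110 x 110 x 6 mm, fixed; origin under its middle, so its top is at z = 6 mm. The nut to gauge stands on it.
- crate: Open plywood box, 110 x 110 x 50 mm, walls and floor 6 mm, fixed; origin under its middle. The waiting nut stands in it and stays there.
- tray: Shallow open steel tray for sound nuts, 170 (x) x 150 (y) x 28 mm high, walls and floor 4 mm, empty, fixed; origin under its middle.
- bin: Deep grey plastic stacking bin for rejects, 150 (x) x 140 (y) mm, walls and floor 4 mm, 75 mm high at the back (+x) and sides, cut down to 40 mm at the front (-x, towards the robot), empty, fixed; origin under its middle.
- oil_bottle: Bystander: upright plain white plastic bottle of cutting oil with a black cap, 60 mm wide, 140 mm high; origin under its middle.
- wrench: Bystander: steel wrench 200 mm long lying along its x.
- brush: Bystander: wooden-handled brush 190 mm long lying along its x.
Not all that is in view belongs to the job. There is more than one size of the tray; the job needs the middle-sized.

How it is judged:
On the way:
1. the nut from the mat is turned onto the gauge as far as it goes: a sound nut with its rim on the shoulder (within 1.8 mm), a short-threaded nut to its stop 7 mm above it (within 1.4 mm) (((x of cap_1 in the frame of gauge between -0.003 and 0.003 m and y of cap_1 in the frame of gauge between -0.003 and 0.003 m and z of cap_1 in the frame of gauge between -0.003 and 0.0018 m and angle between the z axis of cap_1 and the z axis of gauge, either way round below 0.14 rad) or (x of cap_2 in the frame of gauge between -0.003 and 0.003 m and y of cap_2 in the frame of gauge between -0.003 and 0.003 m and z of cap_2 in the frame of gauge between -0.003 and 0.0084 m and angle between the z axis of cap_2 and the z axis of gauge, either way round below 0.14 rad))), for 0.2 s.
At the end, for the whole second after the job is handed in: The gauged nut is released and at rest: a sound one upright on the floor of the steel tray (tilt under 0.15 rad), a short-threaded one inside the stacking bin. The other nut still stands in the plywood box within 30 mm of its start; bottle, wrench and brush moved under 25 mm (((x of cap_1 in the frame of tray between -0.08 and 0.08 m and y of cap_1 in the frame of tray between -0.07 and 0.07 m and z of cap_1 in the frame of tray between -0.003 and 0.01 m and angle between each of cap_1, cap_2's own z axis and vertical below 0.15 rad and linear speed of cap_1 below 0.02 m/s and angular speed of cap_1 below 0.3 rad/s and x of cap_2 in the frame of crate between -0.05 and 0.05 m and y of cap_2 in the frame of crate between -0.05 and 0.05 m and z of cap_2 in the frame of crate between -0.003 and 0.012 m and distance of cap_2 from where it was at the start of the episode below 0.03 m) or (x of cap_2 in the frame of bin between -0.073 and 0.073 m and y of cap_2 in the frame of bin between -0.058 and 0.068 m and z of cap_2 in the frame of bin between -0.003 and 0.065 m and linear speed of cap_2 below 0.02 m/s and angular speed of cap_2 below 0.3 rad/s and x of cap_1 in the frame of crate between -0.05 and 0.05 m and y of cap_1 in the frame of crate between -0.05 and 0.05 m and z of cap_1 in the frame of crate between -0.003 and 0.012 m and distance of cap_1 from where it was at the start of the episode below 0.03 m and angle between cap_1's own z axis and vertical below 0.15 rad))); the robot touches nothing.
It fails at once if the waiting nut is moved as well (both nuts more than 30 mm from where they stood) (distance of each of cap_1, cap_2 from where it was at the start of the episode above 0.03 m).
It fails at once if the oil bottle is pushed more than 25 mm (distance of oil_bottle from where it was at the start of the episode above 0.025 m).
It fails at once if the wrench is pushed more than 25 mm (distance of wrench from where it was at the start of the episode above 0.025 m).
It fails at once if the brush is pushed more than 25 mm (distance of brush from where it was at the start of the episode above 0.025 m).
It also fails if it takes over 67 s, if anything falls off the work surface, if the arm or the gripper's body presses on something with over 40 N, if the wrist force passes 120 N, or if a joint passes its speed limit or range.

## Robot

A 7-joint arm with a two-finger parallel gripper is mounted at the origin on the work surface. World frame = base frame: x ahead of the robot, y to its left, z up, the work surface at z = 0. Lengths are in m, angles in rad, forces in N, time in s.
With the tool pointing down it reaches from about 0.425 to 0.925 m from the base axis. Payload 6.8 kg.
Tool frame: the origin (TCP) lies between the finger pads; the fingertips stand r.tip_reach ahead of it and the grasp point (between the pads) lies 11 mm behind it (r.tip_reach is the distance from the TCP to the fingertips, in m); z points along the fingers, y is the direction in which the jaws open and shut (so a half turn about z gives the same grasp; the last joint's range is limited). The gripper opens to 85 mm and grips with 20 to 120 N. Pads are 22 mm wide; open, the fingers measure 114 mm over their backs; the gripper's body (76 mm by 85 mm) begins 54 mm behind the grasp point. The pads swing forward as they close: fully open they stand 13 mm farther back than shut.
Start: joints at [1.144, 0.477, 0.022, 1.555, -0.011, 1.109, -0.083], TCP at [0.212, -0.641, 0.239] pointing down, gripper open.
Joint ranges: [-2.96, 2.96], [-0.34, 2.1], [-1.41, 1.46], [0.24, 2.44], [-1.37, 4.51], [0.17, 1.92], [-2.96, 2.96]. Speed limits (rad/s): [2.39, 2.39, 3.14, 3.14, 3.14, 3.14, 3.14].

## Interface

Orientations are given as a rotation vector (axis times angle).
In Python, from bench import r, eyes, spotter gives the robot as it stands.
- The arm moves only by the tool carry_out, never from a script. Its argument "series" is text: rows parted by semicolons, each of 5 numbers parted by spaces: the shift along the tool's x, y, z in cm, then the turn about the tool's z in rad, then the opening, from 0 (shut) to 1 (fully open). In form: x y z yaw gripper; .... A call has 1 to 8 rows; each row shifts and turns the commanded pose from where the row before left it, along the tool's axes as they then stand; what a row does not reach is not made up. A row lasts 1/8 s, in which the tool goes at most 62.5 mm and 10.7 degrees, less where a joint would pass 70% of its speed; a pose out of reach is approached as far as the arm can. A call with a gripper value outside its range is refused whole. The fingers move at their own pace and stop on an object; "grip_force" is the grip in N (left out, the last holds). Time passes only in rows, so rows that do not move let the fingers close. It gives the time, the measured TCP pose, the force and the opening at its end, in the units of the state.
- r.get_obs(): the state, without advancing time (a new reading comes with each control period).
- eyes.grab_frame(name): name is "side" or "top"; returns a dict with "color" (480x640x3 uint8, blue, green, red), "intrinsics" (3x3 intrinsics, pixels), "D" ([k1, k2, p1, p2, k3] as OpenCV has them; the pictures are not rectified), "R" (3x3) and "t" (3): a world point X has camera coordinates R X + t. Camera axes: x right, y down, z forward; pixel columns grow to the right and rows downward; lengths in m; the calibration is good to about 2 mm. A picture is of the moment at which its call begins. There is no depth.
- r.hand_in(): hands the job in, once; it reports no verdict.
Trained networks look in a picture, given as the dict that the camera call returned (one of the last four; its "shot" number tells which), for a name from the list of things; names that differ only in an ending like _2 or _b are one class to them, and where a whole thing is asked for, a point or a joint stands for the part that bears it (a point fixed in the world has none). Each returns a list of dicts, best first, with "confidence" (0 to 1); they miss things now and then, are a little off and sometimes report something else, mostly with a low value. They report only what shows in the picture. A call takes as long as a camera call. They do not tell look-alikes from the thing itself.
- spotter.search_frame(picture, query): "uv" ([column, row] in pixels, amid what is visible of it).
- spotter.trace(picture, query): "pixels" (480x640 bool, what is visible of it) and "uv" ([column, row] in pixels, amid what is visible of it).
- spotter.mark_of(picture, query): "uv" ([column, row] in pixels: a listed point, or the origin of a listed thing).
The state is a dict: "clock": time; "joints": joint angles; "qvel": joint speeds; "tau": joint torques, N m; "tcp_pos": TCP position; "orientation": TCP orientation; "contact_force": force on the tool from outside, world axes, zero at the start; "moment": the same for the moment, N m; "grip_width": finger opening in m.
Only numpy, scipy, OpenCV 4.12 (cv2) and the standard library are available. Lean on these libraries where they do the work, as an engineer would, in place of code of your own. Each camera call takes 0.05 s, during which the arm holds its last target.

## Working session

There is one attempt and no reset: what is moved stays moved. The work goes in short steps, Python scripts to look and compute and a tool call to move; the robot and the scene stay as the last step left them, time stands still between calls to the robot, and variables do not carry over. Pictures are saved under pics/ and viewed, and the job is handed in when it is done.

Besides the shell and the picture viewer there is one more tool, called after "Call:" as a command line: name --argument value ..., lists and objects as JSON in quotes. carry_out: Moves the arm, as the interface text tells. Its arguments: {"type":"object","properties":{"series":{"type":"string"},"grip_force":{"type":"number"}},"required":["series"]}

```bash
ls; mkdir -p pics
python3 - <<'E'
from bench import r, eyes, spotter
import cv2,numpy as np
o=r.get_obs(); print({k:np.round(v,3) for k,v in o.items()}, r.tip_reach)
for n in ['side','top']:
    f=eyes.grab_frame(n); cv2.imwrite(f'pics/{n}0.png',f['color'])
    print(n,f['intrinsics'],f['D'],f['R'],f['t'])
    for q in ['cap_1','gauge','gauge_nose','stand','mat','crate','tray','bin','oil_bottle','wrench','brush']:
        try: m=spotter.mark_of(f,q); print(q,[(np.round(x['uv'],1),round(x['confidence'],2)) for x in m])
        except Exception as e: print(q,e)
E
```

```text
pics
{'clock': np.float64(0.0), 'joints': array([ 1.144,  0.478,  0.022,  1.556, -0.012,  1.109, -0.083]), 'qvel': array([ 0.002,  0.001,  0.   , -0.001, -0.002, -0.   , -0.001]), 'tau': array([ 0.0000e+00, -5.9647e+01,  1.6080e+00, -2.8120e+01,  1.3000e-02,
        9.0000e-03, -0.0000e+00]), 'tcp_pos': array([ 0.211, -0.64 ,  0.238]), 'orientation': array([-3.10e+00, -4.98e-01,  1.00e-03]), 'contact_force': array([-0.022,  0.046,  0.009]), 'moment': array([0.017, 0.006, 0.004]), 'grip_width': np.float64(0.085)} 0.008
side [[443.27644789   0.         323.0100678 ]
 [  0.         443.27644789 234.24413601]
 [  0.           0.           1.        ]] [-0.10964932  0.          0.          0.          0.        ] [[ 0.99807369 -0.05903221 -0.01908155]
 [-0.05296372 -0.65059289 -0.75757754]
 [ 0.03230716  0.75712884 -0.65246621]] [-0.45058923  0.19372219  1.06715353]
cap_1 [(array([403.8, 384.5]), 0.97), (array([326.7, 283.1]), 0.75)]
gauge [(array([414.1, 255.6]), 0.58)]
gauge_nose [(array([407. , 243.8]), 0.97)]
stand [(array([420.3, 290.9]), 0.65)]
mat [(array([313.6, 290. ]), 0.91), (a
[... 659 characters left out ...]
0.10334732 0.48500155 1.69396933]
cap_1 [(array([422.7, 192.9]), 0.69), (array([325.7, 235.8]), 0.58)]
gauge [(array([337.7, 166.9]), 0.76)]
gauge_nose [(array([338. , 164.9]), 0.79)]
stand [(array([338., 162.]), 0.6), (array([337.6, 168.5]), 0.45)]
mat [(array([329.4, 244.9]), 0.9), (array([253.4, 238.1]), 0.17)]
crate [(array([419. , 190.7]), 0.82)]
tray [(array([254.7, 237.5]), 0.84), (array([155.8, 190.6]), 0.71), (array([225.5, 330.6]), 0.65)]
bin [(array([458.6, 272. ]), 0.68), (array([327.7, 245.2]), 0.5), (array([263.4, 151.5]), 0.29)]
oil_bottle [(array([263.3, 151.1]), 0.75)]
wrench [(array([209. , 171.1]), 0.77), (array([262.9, 151.4]), 0.49)]
brush [(array([409.4, 143.8]), 0.89)]
```

View pics/side0.png

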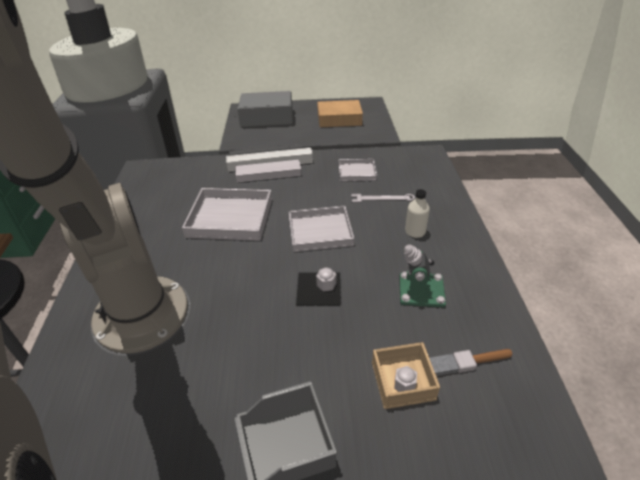

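View pics/top0.png

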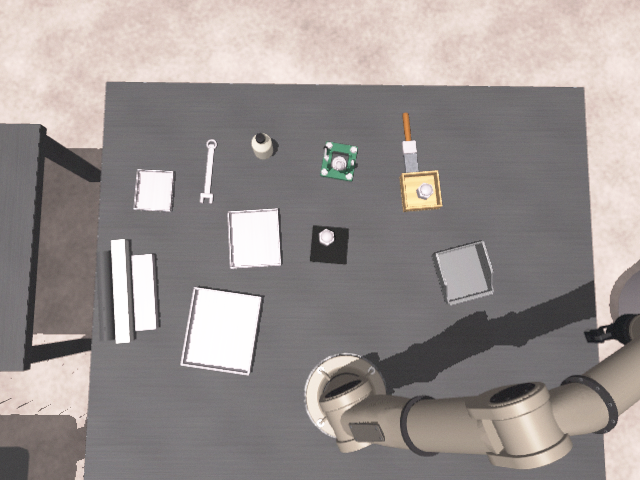

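```bash
cat > h.py <<'E'
from bench import r, eyes, spotter
import cv2,numpy as np
from scipy.optimize import least_squares
from scipy.spatial.transform import Rotation as Ro
def proj(f,X):
    X=np.atleast_2d(np.asarray(X,float)); p,_=cv2.projectPoints(X,cv2.Rodrigues(f['R'])[0],f['t'],f['intrinsics'],np.array(f['D'])); return p[:,0]
def ray(f,uv):
    n=cv2.undistortPoints(np.array([[uv]],float),f['intrinsics'],np.array(f['D']))[0,0]
    d=f['R'].T@np.array([n[0],n[1],1.]); return -f['R'].T@f['t'], d/np.linalg.norm(d)
def plane(f,uv,z):
    c,d=ray(f,uv); return c+d*(z-c[2])/d[2]
def tri(*fu):
    A=np.zeros((3,3));b=np.zeros(3)
    for f,uv in fu:
        c,d=ray(f,uv);P=np.eye(3)-np.outer(d,d);A+=P;b+=P@c
    return np.linalg.solve(A,b)
def st():
    o=r.get_obs(); R=Ro.from_rotvec(o['orientation']).as_matrix()
    print('t',round(float(o['clock']),2),'tcp',np.round(o['tcp_pos'],4),'z',np.round(R[:,2],3),'y',np.round(R[:,1],3),'q',np.round(o['joints'],3),'F',np.round(o['contact_force'],1),'M',np.round(o['moment'],2),'w',round(float(o['grip_width']),4))
    return o,R
E
python3 - <<'E'
from h import *
s=eyes.grab_frame('side');t=eyes.grab_frame('top')
print('cam',ray(s,[0,0])[0],ray(t,[0,0])[0])
P=lambda n,a,b,z: print(n,'tri',np.round(tri((s,a),(t,b)),3) if a is not None and b is not None else '', 'side',np.round(plane(s,a,z),3)[:2] if a is not None else '','top',np.round(plane(t,b,z),3)[:2] if b is not None else '')
m=lambda f,q:[x['uv'] for x in spotter.mark_of(f,q)]
ms,mt=m(s,'cap_1'),m(t,'cap_1');print(ms,mt)
P('matnut',ms[1],mt[1],.006);P('crnut',ms[0],mt[0],.006)
P('nose',m(s,'gauge_nose')[0],m(t,'gauge_nose')[0],.148)
P('gauge',m(s,'gauge')[0],m(t,'gauge')[0],.122)
P('mat',m(s,'mat')[0],m(t,'mat')[0],0)
P('stand',m(s,'stand')[0],m(t,'stand')[0],0)
P('crate',m(s,'crate')[0],m(t,'crate')[0],0)
P('trayM',m(s,'tray')[0],m(t,'tray')[0],0)
P('bin',m(s,'bin')[0],m(t,'bin')[0],0)
P('bottle',m(s,'oil_bottle')[0],m(t,'oil_bottle')[0],0)
# enlarged crops
c=t['color'][130:280,300:450]; c2=s['color'][225:325,280:460]
cv2.imwrite('pics/ct.png',cv2.resize(c,(600,600),interpolation=cv2.INTER_CUBIC)); cv2.imwrite('pics/cs.png',cv2.resize(c2,(792,440),interpolation=cv2.INTER_CUBIC))
for b,n in (((254,237),'m'),((156,190),'s'),((222,331),'l')):
    pass
for q in ['tray']:
    for x in spotter.trace(t,q):
        ys,xs=np.nonzero(x['pixels']); rr=cv2.minAreaRect(np.c_[xs,ys].astype(np.float32)); bx=cv2.boxPoints(rr)
        w=np.array([plane(t,p,.028)[:2] for p in bx]); print(q,np.round(x['uv']),x['confidence'],np.round([np.linalg.norm(w[0]-w[1]),np.linalg.norm(w[1]-w[2])],3),np.round(w.mean(0),3))
E
```

```text
cam [ 0.42550481 -0.70853772  0.83444326] [0.26536214 0.12385356 1.74059831]
[[327.6, 284.9], [403.4, 385.3], [417.6, 289.9]] [[324.9, 236.8], [426.9, 193.0]]
matnut tri [ 0.6   -0.246  0.018] side [ 0.604 -0.239] top [ 0.6   -0.248]
crnut tri [ 0.466  0.063 -0.002] side [0.467 0.056] top [0.463 0.063]
nose tri [0.647 0.034 0.148] side [0.648 0.034] top [0.647 0.034]
gauge tri [ 0.814  0.002 -0.303] side [ 0.71  -0.266] top [0.651 0.039]Traceback (most recent call last):
  File "<stdin>", line 10, in <module>
IndexError: list index out of range
```

```bash
ls pics
```

```text
side0.png
top0.png
```

```bash
cat >> h.py <<'E'
def near(f,q,uv,fn='mark_of',tol=30):
    L=[x for x in getattr(spotter,fn)(f,q) if np.linalg.norm(np.array(x['uv'])-uv)<tol]
    return max(L,key=lambda x:x['confidence']) if L else None
E
python3 - <<'E'
from h import *
s=eyes.grab_frame('side');t=eyes.grab_frame('top')
E=dict(matnut=('cap_1',(327,283),(325,236),.006),crnut=('cap_1',(404,385),(424,193),.006),nose=('gauge_nose',(407,244),(338,165),.148),gauge=('gauge',(414,256),(338,167),.122),stand=('stand',(420,290),(338,162),0),mat=('mat',(314,290),(329,245),0),crate=('crate',(402,380),(419,190),0),tray=('tray',(319,232),(254,237),0),bin=('bin',(284,444),(459,272),0),bottle=('oil_bottle',(413,233),(263,151),0))
for n,(q,a,b,z) in E.items():
    a=near(s,q,a);b=near(t,q,b)
    print(n, np.round(plane(s,a['uv'],z)[:2],3) if a else None, np.round(plane(t,b['uv'],z)[:2],3) if b else None, np.round(tri((s,a['uv']),(t,b['uv'])),3) if a and b else '')
c=t['color'][130:280,300:450]; c2=s['color'][225:325,280:460]
cv2.imwrite('pics/ct.png',cv2.resize(c,(600,600),interpolation=cv2.INTER_CUBIC)); cv2.imwrite('pics/cs.png',cv2.resize(c2,(792,440),interpolation=cv2.INTER_CUBIC))
for x in spotter.trace(t,'tray')+spotter.trace(t,'bin')+spotter.trace(t,'mat'):
    ys,xs=np.nonzero(x['pixels'])
    if len(xs)<5: continue
    rr=cv2.minAreaRect(np.c_[xs,ys].astype(np.float32)); bx=cv2.boxPoints(rr)
    w=np.array([plane(t,p,.028)[:2] for p in bx]); d=w[1]-w[0];print(np.round(x['uv']),x['confidence'],np.round([np.linalg.norm(w[0]-w[1]),np.linalg.norm(w[1]-w[2])],3),np.round(w.mean(0),3),np.degrees(np.arctan2(d[1],d[0])))
E
```

```text
matnut [0.46  0.061] [0.462 0.059] [0.461 0.059 0.008]
crnut None [ 0.599 -0.24 ] 
nose [0.65  0.033] [0.651 0.034] [0.651 0.034 0.147]
gauge [0.671 0.026] [0.655 0.025] [0.663 0.024 0.122]
stand [0.693 0.024] [0.704 0.017] [0.697 0.018 0.008]
mat [0.441 0.047] [0.438 0.049] [ 0.439  0.049 -0.002]
crate [ 0.604 -0.228] [ 0.608 -0.222] [ 0.607 -0.224 -0.007]
tray [0.454 0.269] [0.457 0.278] [ 0.456  0.278 -0.007]
bin [ 0.357 -0.346] [ 0.368 -0.344] [ 0.362 -0.345  0.   ]
bottle [0.721 0.242] [0.724 0.253] [ 0.725  0.253 -0.01 ]
[220. 333.] 0.86 [0.229 0.207] [0.185 0.363] -7.027907445003358
[154. 190.] 0.78 [0.127 0.117] [0.597 0.578] -0.2032254654510391
[255. 241.] 0.58 [0.152 0.173] [0.457 0.274] -86.64094440580458
[409. 147.] 0.19 [0.041 0.184] [ 0.754 -0.191] -84.06548638494395
[464. 270.] 0.83 [0.167 0.158] [ 0.357 -0.351] -74.34701994362804
```

View pics/ct.png

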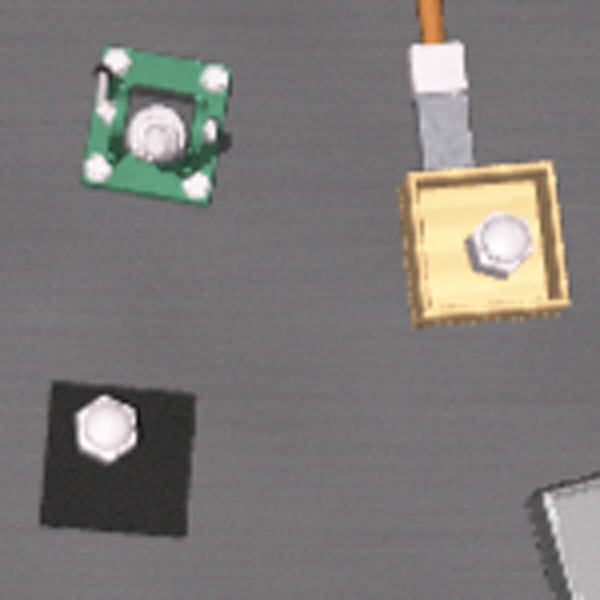

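View pics/cs.png

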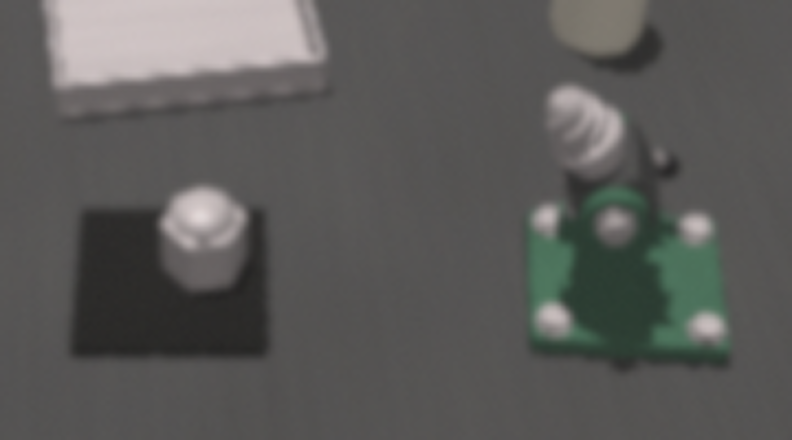

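```bash
cat >> h.py <<'E'
def plan(R,p,tgt):
    d=R.T@(np.asarray(tgt)-p)*100; print('->',np.round(tgt,3),'tool cm',np.round(d,2),'rows',int(np.ceil(np.linalg.norm(d)/6.2))); return d
E
python3 - <<'E'
from h import *
o,R=st()
plan(R,o['tcp_pos'],[.5,-.2,.238]);plan(R,np.array([.5,-.2,.238]),[.465,.059,.2])
s=eyes.grab_frame('side');t=eyes.grab_frame('top')
# screws
for uv in ((117,62),(215,77),(97,168),(196,185)):
    print(plane(t,[300+(uv[0]+.5)/4-.5,130+(uv[1]+.5)/4-.5],.016)[:2].round(4))
# nut corners at z .041 (top crop)
c=t['color'][222:254,309:341]; cv2.imwrite('pics/nut.png',cv2.resize(c,(576,576),interpolation=cv2.INTER_CUBIC))
m=near(t,'cap_1',(325,236),'trace')
if m:
    ys,xs=np.nonzero(m['pixels']); print(m['uv'],len(xs)); print(plane(t,m['uv'],.045))
# reprojection overlay of hex for several angles
for a in (0,10,20,30,40,50):
    pass
E
```

```text
t 2.95 tcp [ 0.2116 -0.641   0.2393] z [ 0.  0. -1.] y [ 0.313 -0.95  -0.   ] q [ 1.144  0.477  0.022  1.555 -0.012  1.109 -0.083] F [-0.4 -0.7 -1.1] M [ 0.01  0.03 -0.01] w 0.0852
-> [ 0.5   -0.2    0.238] tool cm [ 41.21 -32.84   0.13] rows 9
-> [0.465 0.059 0.2  ] tool cm [  4.79 -25.69   3.8 ] rows 5
[0.7448 0.0522]
[ 0.7338 -0.0229]
[0.6618 0.0671]
[ 0.6493 -0.0083]
[324.3, 235.6] 160
[0.46233869 0.06595435 0.045     ]
```

View pics/nut.png

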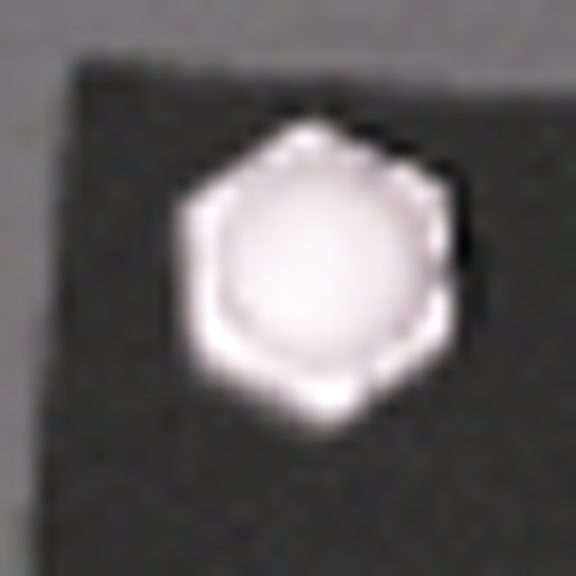

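Call:
carry_out --series "4.5 -3.6 0 0.05 1;4.5 -3.6 0 0.05 1;4.5 -3.6 0 0.05 1;4.5 -3.6 0 0.05 1;4.5 -3.6 0 0.05 1;4.5 -3.6 0 0.03 1;4.5 -3.6 0 0 1;4.5 -3.6 0 0 1" --grip_force 40

```text
clock: 4.1
tcp_pos: [0.5225, -0.3013, 0.2396]
orientation: [3.141, 0.061, 0.001]
contact_force: [0.2, -0.9, 0.1]
grip_width: 0.0855
```

Run:
```python
from h import *
o,R=st(); print(np.degrees(np.arctan2(R[1,1],R[0,1])))
plan(R,o['tcp_pos'],[.459,.060,.12])
```

```text
t 4.1 tcp [ 0.5225 -0.3013  0.2396] z [ 0.001 -0.    -1.   ] y [ 0.039 -0.999  0.   ] q [ 0.493  0.362 -0.094  1.729  0.039  1.052 -1.147] F [ 0.2 -0.9  0.1] M [-0.08 -0.03 -0.04] w 0.0855
-87.7862299346027
-> [0.459 0.06  0.12 ] tool cm [ -4.96 -36.36  11.94] rows 7
```

Call:
carry_out --series "-0.7 -5.2 1 0 1;-0.7 -5.2 1 0 1;-0.7 -5.2 1 0 1;-0.7 -5.2 1 0 1;-0.7 -5.2 1 0 1;-0.7 -5.2 1 0 1;-0.7 -5.2 1 0 1;0 0 2 0 1"

```text
clock: 5.1
tcp_pos: [0.4584, 0.0639, 0.15]
orientation: [-3.139, -0.072, -0.004]
contact_force: [0.6, -0.2, 0.1]
grip_width: 0.0855
```

Run:
```python
from h import *
o,R=st(); print(np.degrees(np.arctan2(R[1,1],R[0,1])))
plan(R,o['tcp_pos'],[.459,.060,.021])
s=eyes.grab_frame('side')
m=near(s,'cap_1',(327,283),'mark_of')
if m: print(m, plane(s,m['uv'],.006))
cv2.imwrite('pics/s1.png',cv2.resize(s['color'][200:350,240:440],(800,600),interpolation=cv2.INTER_CUBIC))
```

```text
t 5.1 tcp [0.4584 0.0639 0.15  ] z [ 0.003  0.002 -1.   ] y [ 0.046 -0.999 -0.002] q [-0.011  0.265 -0.3    2.119  0.11   0.769 -1.905] F [ 0.6 -0.2  0.1] M [-0.02 -0.04 -0.01] w 0.0855
-87.36498492140163
-> [0.459 0.06  0.021] tool cm [1.00e-02 4.20e-01 1.29e+01] rows 3
{'uv': [326.5, 280.9], 'confidence': 0.63} [0.46463174 0.06974547 0.006     ]
```

View pics/s1.png

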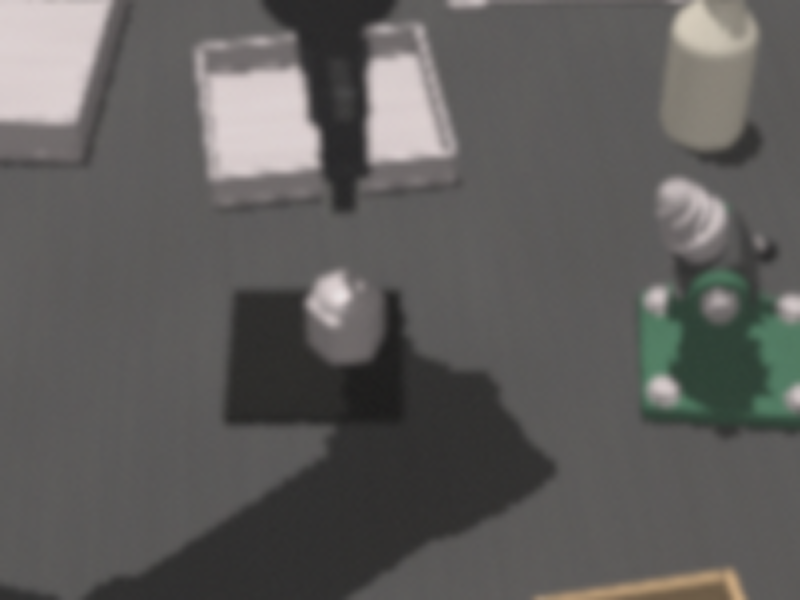

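Call:
carry_out --series "0 0.3 4.5 0 1;0 0 4.5 0 1;0 0 2.5 0 1;0 0 1.3 0 1;0 0 0 0 0;0 0 0 0 0;0 0 0 0 0;0 0 0 0 0"

```text
clock: 6.2
tcp_pos: [0.4596, 0.0567, 0.0227]
orientation: [-3.14, -0.061, -0.005]
contact_force: [-0.5, 0.4, 4.7]
grip_width: 0.0415
```

Call:
carry_out --series "0 0 0 0 0;0 0 0 0 0"

```text
clock: 6.45
tcp_pos: [0.4595, 0.0568, 0.0227]
orientation: [-3.14, -0.061, -0.005]
contact_force: [-1.4, 1.4, 5.4]
grip_width: 0.0408
```

Run:
```python
from h import *
o,R=st(); print(np.degrees(np.arctan2(R[1,1],R[0,1])))
```

```text
t 6.45 tcp [0.4595 0.0568 0.0227] z [ 0.003  0.001 -1.   ] y [ 0.039 -0.999 -0.001] q [-0.069  0.492 -0.227  2.194  0.235  0.475 -2.011] F [-1.4  1.4  5.4] M [0.19 0.12 0.09] w 0.0408
-87.76191443758499
```

Call:
carry_out --series "0 0 -5 0 0;0 0 -6 -0.15 0;0 0 -6 -0.15 0;0 0 -6 -0.15 0;3 0 -4 -0.15 0;5 0 0 -0.15 0;5 0 0 -0.15 0;5 0 0 -0.15 0"

```text
clock: 7.45
tcp_pos: [0.5906, 0.1757, 0.2915]
orientation: [2.684, 1.63, -0.001]
contact_force: [0.9, -0.1, -3.0]
grip_width: 0.0414
```

Run:
```python
from h import *
o,R=st(); print(np.degrees(np.arctan2(R[1,1],R[0,1])))
plan(R,o['tcp_pos'],[.8,-.134,.3])
```

```text
t 7.45 tcp [0.5906 0.1757 0.2915] z [ 0.    -0.001 -1.   ] y [ 0.887 -0.461  0.001] q [ 0.     0.385 -0.519  1.614  0.203  1.197 -1.041] F [ 0.9 -0.1 -3. ] M [-0.01 -0.06  0.  ] w 0.0414
-27.45766376376123
-> [ 0.8   -0.134  0.3  ] tool cm [-17.82  32.86  -0.81] rows 7
```

Call:
carry_out --series "-2.5 4.7 0 0 0;-2.5 4.7 0 0 0;-2.5 4.7 0 0 0;-2.5 4.7 0 0 0;-2.5 4.7 0 0 0;-2.5 4.7 0 0 0;-2.5 4.7 0 0 0"

```text
clock: 8.32
tcp_pos: [0.8001, -0.1334, 0.2914]
orientation: [-2.687, -1.627, 0.001]
contact_force: [1.0, 0.6, -2.9]
grip_width: 0.0411
```

Run:
```python
from h import *
o,R=st(); print(np.degrees(np.arctan2(R[1,1],R[0,1])))
u=np.array([np.cos(-.166),np.sin(-.166),0]); print('radial dir in tool',np.round(R.T@u,3), 'az',np.degrees(np.arctan2(o['tcp_pos'][1],o['tcp_pos'][0])))
```

```text
t 8.32 tcp [ 0.8001 -0.1334  0.2914] z [-0.001 -0.    -1.   ] y [ 0.886 -0.464 -0.001] q [ 0.282  0.719 -0.385  1.057  0.254  1.409 -0.538] F [ 1.   0.6 -2.9] M [ 0.05 -0.07 -0.  ] w 0.0411
-27.621640503641423
radial dir in tool [ 0.311  0.95  -0.001] az -9.463004746026105
```

Call:
carry_out --series "1.5 4.7 0 0 0;1.5 4.7 0 0 0;1.5 4.7 0 0 0;1.5 4.7 0 0 0;1.5 4.7 0 0 0"

```text
clock: 8.95
tcp_pos: [0.9595, -0.1599, 0.2726]
orientation: [2.658, 1.616, 0.045]
contact_force: [12.0, -3.4, 16.3]
grip_width: 0.0417
```

Run:
```python
from h import *
o,R=st(); print(np.degrees(np.arctan2(R[1,1],R[0,1])))
```

```text
t 8.95 tcp [ 0.9595 -0.1599  0.2726] z [ 0.04  -0.011 -0.999] y [ 0.887 -0.46   0.041] q [ 0.18   1.157 -0.682  0.241  0.643  1.753 -0.451] F [12.  -3.4 16.3] M [ 0.15 -1.03 -0.03] w 0.0417
-27.408776671024587
```

Call:
carry_out --series "-1.2 -3.8 0 0 0;0 0 0 0 0"

```text
clock: 9.2
tcp_pos: [0.9256, -0.1512, 0.2684]
orientation: [2.659, 1.632, 0.034]
contact_force: [1.0, 1.2, -2.5]
grip_width: 0.0412
```

Run:
```python
from h import *
o,R=st(); print(np.degrees(np.arctan2(R[1,1],R[0,1])))
```

```text
t 9.2 tcp [ 0.9256 -0.1512  0.2684] z [ 0.03  -0.007 -1.   ] y [ 0.891 -0.452  0.03 ] q [ 0.273  1.047 -0.718  0.534  0.619  1.641 -0.539] F [ 1.   1.2 -2.5] M [0.02 0.01 0.04] w 0.0412
-26.915791279494076
```

Call:
carry_out --series "1.2 3.8 -1 0 0;1.7 5.2 -2.5 0 0;1.7 5.2 -2.5 0 0;1.7 5.2 -2.5 0 0;1.7 5.2 -2.5 0 0;1.7 5.2 -2.5 0 0"

```text
clock: 9.95
tcp_pos: [0.951, -0.1949, 0.2584]
orientation: [-2.721, -1.559, -0.025]
contact_force: [-0.8, -1.1, -4.7]
grip_width: 0.0416
```

Run:
```python
from h import *
o,R=st(); print(np.degrees(np.arctan2(R[1,1],R[0,1])))
```

```text
t 9.95 tcp [ 0.951  -0.1949  0.2584] z [ 0.011  0.013 -1.   ] y [ 0.863 -0.506  0.003] q [ 0.08   1.205  0.629  0.241 -0.606  1.731 -0.31 ] F [-0.8 -1.1 -4.7] M [-0.06  0.11  0.06] w 0.0416
-30.37724946824416
```

```bash
cat > fk.py <<'E'
import numpy as np
from scipy.spatial.transform import Rotation as Ro
from scipy.optimize import least_squares
D=[([1.144,.477,.022,1.555,-.012,1.109,-.083],(.2116,-.641,.2393),(0,0,-1),(.313,-.95,0)),
([.493,.362,-.094,1.729,.039,1.052,-1.147],(.5225,-.3013,.2396),(.001,0,-1),(.039,-.999,0)),
([-.011,.265,-.3,2.119,.11,.769,-1.905],(.4584,.0639,.15),(.003,.002,-1),(.046,-.999,-.002)),
([-.069,.492,-.227,2.194,.235,.475,-2.011],(.4595,.0568,.0227),(.003,.001,-1),(.039,-.999,-.001)),
([0,.385,-.519,1.614,.203,1.197,-1.041],(.5906,.1757,.2915),(0,-.001,-1),(.887,-.461,.001)),
([.282,.719,-.385,1.057,.254,1.409,-.538],(.8001,-.1334,.2914),(-.001,0,-1),(.886,-.464,-.001)),
([.18,1.157,-.682,.241,.643,1.753,-.451],(.9595,-.1599,.2726),(.04,-.011,-.999),(.887,-.46,.041)),
([.273,1.047,-.718,.534,.619,1.641,-.539],(.9256,-.1512,.2684),(.03,-.007,-1),(.891,-.452,.03)),
([.08,1.205,.629,.241,-.606,1.731,-.31],(.951,-.1949,.2584),(.011,.013,-1),(.863,-.506,.003))]
def fk(q,p,s):
    d1,L1,L2,L3,a,b,c,o7,o1=p; s1,s3,s5,s7=s
    E=lambda ax,t:Ro.from_euler(ax,t).as_matrix()
    R=E('z',s1*q[0]+o1); x=np.array([0,0,d1])
    R=R@E('y',q[1]); x=x+R@[a,0,L1]
    R=R@E('z',s3*q[2])@E('y',q[3]); x=x+R@[b,0,L2]
    R=R@E('z',s5*q[4])@E('y',q[5]); x=x+R@[c,0,L3]
    return x,R@E('z',s7*q[6]+o7)
def res(p,s):
    e=[]
    for q,x,z,y in D:
        X,R=fk(q,p,s); e+=list(X-x)+list(.3*(R[:,2]-z))+list(.3*(R[:,1]-y))
    return np.array(e)
if __name__=='__main__':
    import itertools
    best=None
    for s in itertools.product((-1,1),repeat=4):
      for o7 in (0,1.57,3.14,-1.57):
        f=least_squares(res,[.3,.45,.45,.25,0,0,0,o7,0],args=(s,))
        if best is None or f.cost<best[0]: best=(f.cost,s,f.x)
    print(best[0],best[1],best[2].round(4)); print(np.abs(res(best[2],best[1])).reshape(9,9)[:,:6].round(4))
E
python3 fk.py
```

```text
0.0012725555180093293 (-1, -1, -1, -1) [ 0.7859  0.5365  0.4948  0.7707  0.0461  0.0169  0.0489  1.5004 -0.0704]
[[0.0151 0.0057 0.004  0.0003 0.0001 0.    ]
 [0.0093 0.0126 0.0011 0.0003 0.0002 0.    ]
 [0.0017 0.0151 0.0044 0.0001 0.0001 0.    ]
 [0.0145 0.0116 0.0036 0.0001 0.0002 0.    ]
 [0.0091 0.0002 0.0072 0.     0.0002 0.    ]
 [0.0003 0.0031 0.0009 0.0001 0.0002 0.    ]
 [0.0004 0.0083 0.0107 0.0002 0.0007 0.    ]
 [0.0005 0.0106 0.0091 0.0004 0.0007 0.0001]
 [0.0106 0.0102 0.0258 0.0002 0.0003 0.    ]]
```

```bash
python3 - <<'E'
s=open('fk.py').read()
s=s.replace("d1,L1,L2,L3,a,b,c,o7,o1=p","d1,L1,L2,L3,a,b,c,o7,o1,ay,by,cy,dy=p").replace("[a,0,L1]","[a,ay,L1]").replace("[b,0,L2]","[b,by,L2]").replace("[c,0,L3]","[c,cy,L3]").replace("x=np.array([0,0,d1])","x=R@np.array([0,dy,d1])")
s=s.replace("[.3,.45,.45,.25,0,0,0,o7,0]","[.3,.45,.45,.25,0,0,0,o7,0,0,0,0,0]").replace("product((-1,1),repeat=4)","product((-1,),repeat=4)")
open('fk.py','w').write(s)
E
python3 fk.py
```

```text
7.807414012074605e-07 (-1, -1, -1, -1) [ 2.8830e-01  5.4170e-01  4.7260e-01  3.2020e-01 -3.0000e-04 -0.0000e+00
 -1.0000e-04  1.5707e+00 -1.0000e-04  1.4884e+00 -3.1300e-02 -9.0000e-04
 -1.5184e+00]
[[0.0003 0.     0.0002 0.0003 0.0001 0.    ]
 [0.0003 0.0003 0.0001 0.0003 0.0002 0.    ]
 [0.     0.0001 0.0001 0.0002 0.     0.    ]
 [0.     0.0001 0.0001 0.0001 0.0001 0.    ]
 [0.0001 0.     0.     0.     0.0002 0.    ]
 [0.     0.0002 0.0003 0.0001 0.0002 0.    ]
 [0.0001 0.0003 0.0001 0.0001 0.0001 0.    ]
 [0.     0.     0.0002 0.0003 0.0001 0.0001]
 [0.0001 0.0001 0.0001 0.0001 0.0001 0.    ]]
```

```bash
cat > sim.py <<'E'
from fk import *
S=(-1,-1,-1,-1)
f=least_squares(res,[.3,.45,.45,.25,0,0,0,1.57,0,0,0,0,0],args=(S,)); P=f.x
lo=np.array([-2.96,-.34,-1.41,.24,-1.37,.17,-2.96]);hi=np.array([2.96,2.1,1.46,2.44,4.51,1.92,2.96])
def ik(q0,x,R,w,reg=0.02):
    def e(q):
        X,Q=fk(q,P,S); return np.r_[X-x,w*Ro.from_matrix(R.T@Q).as_rotvec(),reg*(q-q0)*.1]
    return least_squares(e,np.clip(q0,lo+1e-4,hi-1e-4),bounds=(lo,hi)).x
def run(q,rows,w):
    q=np.array(q,float)
    for row in rows:
        X,R=fk(q,P,S); q=ik(q,X+R@(np.array(row[:3])/100),R@Ro.from_rotvec([0,0,row[3]]).as_matrix(),w)
    X,R=fk(q,P,S); return q,X,R
if __name__=='__main__':
    for w in (.1,.2,.3,.5,1,2):
        q,X,R=run(D[5][0],[(1.5,4.7,0,0)]*5,w); print(w,q.round(3),X.round(3),R[:,2].round(3))
    print('meas',D[6])
    for w in (.1,.2,.3,.5,1,2):
        q,X,R=run(D[7][0],[(1.2,3.8,-1,0)]+[(1.7,5.2,-2.5,0)]*5,w); print(w,q.round(3),X.round(3),R[:,2].round(3))
    print('meas',D[8])
E
python3 sim.py
```

```text
0.1 [ 0.015  1.227  1.1    0.24  -1.055  1.52  -0.249] [ 1.034 -0.175  0.296] [ 0.271 -0.047 -0.961]
0.2 [ 0.013  1.249  1.263  0.24  -1.214  1.594 -0.236] [ 1.017 -0.172  0.289] [ 0.214 -0.037 -0.976]
0.3 [ 0.013  1.255  1.28   0.24  -1.227  1.651 -0.234] [ 1.    -0.169  0.281] [ 0.157 -0.027 -0.987]
0.5 [ 0.013  1.261  1.286  0.24  -1.228  1.72  -0.233] [ 0.978 -0.165  0.273] [ 0.084 -0.015 -0.996]
1 [ 0.014  1.267  1.287  0.24  -1.226  1.773 -0.232] [ 0.961 -0.162  0.266] [ 0.026 -0.005 -1.   ]
2 [ 0.014  1.27   1.288  0.24  -1.225  1.791 -0.232] [ 0.956 -0.161  0.264] [ 0.006 -0.002 -1.   ]
meas ([0.18, 1.157, -0.682, 0.241, 0.643, 1.753, -0.451], (0.9595, -0.1599, 0.2726), (0.04, -0.011, -0.999), (0.887, -0.46, 0.041))
0.1 [-0.002  1.145  1.286  0.24  -1.257  1.101 -0.221] [ 1.143 -0.184  0.481] [ 0.72  -0.119 -0.683]
0.2 [-0.002  1.147  1.29   0.24  -1.249  1.252 -0.226] [ 1.108 -0.178  0.448] [ 0.611 -0.101 -0.785]
0.3 [-1.000e-03  1.154e+00  1.290e+00  2.400e-01 -1.238e+00  1.398e+00
 -2.290e-01] [ 1.071 -0.172  0.414] [ 0.485 -0.081 -0.871]
0.5 [ 0.     1.175  1.29   0.24  -1.226  1.591 -0.23 ] [ 1.017 -0.164  0.367] [ 0.291 -0.05  -0.956]
1 [ 0.002  1.203  1.29   0.24  -1.218  1.748 -0.228] [ 0.97  -0.156  0.33 ] [ 0.113 -0.021 -0.993]
2 [ 0.003  1.214  1.29   0.24  -1.216  1.799 -0.227] [ 0.954 -0.154  0.317] [ 0.052 -0.011 -0.999]
meas ([0.08, 1.205, 0.629, 0.241, -0.606, 1.731, -0.31], (0.951, -0.1949, 0.2584), (0.011, 0.013, -1), (0.863, -0.506, 0.003))
```

Run:
```python
from sim import *
for w in (.7,1.):
    q,X,R=run(D[8][0],[(1.7,5.2,-2.5,0)]*10,w); print('cont',w,q.round(3),X.round(3),R[:,2].round(3))
    for dx in (0,2,4):
      u=np.array([.311,.95,0])
      q=D[5][0]
      for k in (8,8,8):
        q,X,R=run(q,[(*(u*dx*1.0+[0,0,-5.]),0)]*k,w); print('up',dx,w,q.round(3),X.round(3),R[:,2].round(3))
```

```text
cont 0.7 [ 0.053  1.129  1.29   0.24  -1.236  1.617 -0.242] [ 0.995 -0.212  0.412] [ 0.311 -0.051 -0.949]
up 0 0.7 [-0.031  0.592  0.326  0.568 -0.196  1.92  -0.322] [ 0.745 -0.124  0.621] [ 0.078 -0.014 -0.997]
up 0 0.7 [-0.27   0.243  0.53   0.707 -0.15   1.92  -0.326] [ 0.591 -0.098  0.797] [ 0.29  -0.048 -0.956]
up 0 0.7 [-1.297  0.032  1.46   0.678 -0.036  1.92  -0.348] [ 0.487 -0.085  0.923] [ 0.508 -0.078 -0.858]
up 2 0.7 [ 0.014  0.779  0.402  0.329 -0.314  1.92  -0.324] [ 0.826 -0.138  0.584] [ 0.131 -0.022 -0.991]
up 2 0.7 [-0.047  0.52   0.449  0.356 -0.287  1.92  -0.325] [ 0.725 -0.121  0.778] [ 0.356 -0.059 -0.933]
up 2 0.7 [-0.218  0.269  0.599  0.375 -0.253  1.92  -0.328] [ 0.585 -0.098  0.938] [ 0.563 -0.093 -0.821]
up 4 0.7 [-0.01   0.913  1.014  0.24  -0.892  1.92  -0.261] [ 0.866 -0.144  0.559] [ 0.165 -0.029 -0.986]
up 4 0.7 [-0.057  0.681  1.098  0.24  -0.909  1.92  -0.259] [ 0.78  -0.13   0.757] [ 0.391 -0.067 -0.918]
up 4 0.7 [-0.159  0.444  1.175  0.24  -0.867  1.92  -0.263] [ 0.65  -0.107  0.93 ] [ 0.593 -0.101 -0.799]
cont 1.0 [ 0.055  1.164  1.29   0.24  -1
[... 319 characters left out ...]
037  1.92  -0.349] [ 0.496 -0.084  0.822] [ 0.315 -0.05  -0.948]
up 2 1.0 [ 0.009  0.763  0.356  0.4   -0.267  1.92  -0.323] [ 0.815 -0.136  0.564] [ 0.076 -0.013 -0.997]
up 2 1.0 [-0.051  0.524  0.376  0.495 -0.218  1.92  -0.323] [ 0.726 -0.121  0.706] [ 0.217 -0.037 -0.975]
up 2 1.0 [-0.164  0.328  0.472  0.545 -0.193  1.92  -0.325] [ 0.633 -0.106  0.82 ] [ 0.359 -0.06  -0.931]
up 4 1.0 [ 0.033  0.893  0.467  0.245 -0.399  1.92  -0.326] [ 0.864 -0.144  0.528] [ 0.104 -0.018 -0.994]
up 4 1.0 [ 0.009  0.717  0.48   0.259 -0.378  1.92  -0.326] [ 0.809 -0.135  0.671] [ 0.262 -0.044 -0.964]
up 4 1.0 [-0.031  0.548  0.515  0.266 -0.364  1.92  -0.327] [ 0.734 -0.123  0.801] [ 0.414 -0.069 -0.908]
```

Call:
carry_out --series "-1 -3 -4 0 0;-1 -3 -5 0 0;-0.5 -1 -5 0 0;0.6 1.5 -5 0 0;0.6 1.5 -5 0 0;0.7 2 -5 0 0;0.7 2 -5 0 0;0.7 2 -5 0 0"

```text
clock: 10.95
tcp_pos: [0.8478, -0.1771, 0.567]
orientation: [2.641, 1.511, 0.193]
contact_force: [-0.9, -0.3, -3.8]
grip_width: 0.0416
```

```bash
cat > s.py <<'E'
from h import *
o,R=st(); print(np.degrees(np.arctan2(R[1,1],R[0,1])),'tilt',np.degrees(np.arccos(-R[2,2])).round(2),'az',np.degrees(np.arctan2(R[1,2],R[0,2])).round(1))
u=np.array([np.cos(-.166),np.sin(-.166),0]);print('radial',np.round(R.T@u,2),'up',np.round(R.T@[0,0,1],2))
E
python3 s.py
```

```text
t 10.95 tcp [ 0.8478 -0.1771  0.567 ] z [ 0.155 -0.018 -0.988] y [ 0.851 -0.506  0.143] q [ 0.078  0.85   0.46   0.241 -0.404  1.916 -0.339] F [-0.9 -0.3 -3.8] M [ 0.01  0.21 -0.03] w 0.0416
-30.73080407535238 tilt 8.98 az -6.5
radial [0.35 0.92 0.16] up [ 0.06  0.14 -0.99]
```

Call:
carry_out --series "1 2.5 -4.7 0 0;1 2.5 -4.7 0 0;1 2.5 -4.7 0 0;1 2.5 -4.7 0 0;1 2.5 -4.7 0 0;1 2.5 -4.7 0 0;1 2.5 -4.7 0 0;1 2.5 -4.7 0 0"

```text
clock: 11.95
tcp_pos: [0.7595, -0.1527, 0.7718]
orientation: [2.471, 1.41, 0.462]
contact_force: [-0.5, 1.0, -3.5]
grip_width: 0.0413
```

```bash
python3 s.py
```

```text
t 11.95 tcp [ 0.7595 -0.1527  0.7718] z [ 0.396 -0.066 -0.916] y [ 0.784 -0.496  0.374] q [ 1.000e-03  6.230e-01  7.510e-01  2.420e-01 -6.060e-01  1.915e+00
 -3.200e-01] F [-0.5  1.  -3.5] M [0.13 0.71 0.  ] w 0.0413
-32.33578869066579 tilt 23.65 az -9.5
radial [0.33 0.85 0.4 ] up [ 0.14  0.37 -0.92]
```

Call:
carry_out --series "1.4 3.5 -3.8 0 0;1.4 3.5 -3.8 0 0;1.4 3.5 -3.8 0 0"

```text
clock: 12.32
tcp_pos: [0.7399, -0.145, 0.8246]
orientation: [2.4, 1.369, 0.557]
contact_force: [-0.1, -0.5, -3.0]
grip_width: 0.0414
```

```bash
python3 s.py
```

```text
t 12.32 tcp [ 0.7399 -0.145   0.8246] z [ 0.482 -0.084 -0.872] y [ 0.743 -0.489  0.457] q [-0.051  0.615  1.276  0.241 -1.064  1.915 -0.27 ] F [-0.1 -0.5 -3. ] M [ 0.13  0.85 -0.02] w 0.0414
-33.33591525630638 tilt 29.28 az -9.8
radial [0.31 0.81 0.49] up [ 0.17  0.46 -0.87]
```

```bash
cat > g.py <<'E'
from h import *
psi=np.radians(-9.6)
def gframe(psi=psi,N=(.649,.033,.148)):
    z=np.array([-.5*np.cos(psi),-.5*np.sin(psi),np.cos(np.pi/6)]);y=np.array([-np.sin(psi),np.cos(psi),0]);x=np.cross(y,z)
    return np.array(N)-.03*z,np.c_[x,y,z]
E
cat > a.py <<'E'
from g import *
from sim import run,ik,fk,P,S
import sys
o,R=st();G,B=gframe()
y=B.T@R[:,1]; a=np.degrees(np.arctan2(y[1],y[0])); print('tool y in gauge deg',a, 'tilt err',np.degrees(np.arccos(np.clip(-R[:,2]@B[:,2],-1,1))), 'tool z in gauge',(B.T@R[:,2]).round(3))
T=G+.0817*B[:,2]; plan(R,o['tcp_pos'],T)
q=o['joints'].copy()
for yaw in (0,-90,-120,-150,-170,-180,-190):
    # gradual
    X,_=fk(o['joints'],P,S); qq=o['joints'].copy()
    for k in range(1,21):
        qq=ik(qq,X+(T-X)*k/20,R@Ro.from_rotvec([0,0,np.radians(yaw)*k/20]).as_matrix(),1.)
    X2,R2=fk(qq,P,S); print(yaw,qq.round(2),np.linalg.norm(X2-T).round(4),'tool y ang',(a-yaw)%60)
E
python3 a.py
```

```text
t 12.32 tcp [ 0.7399 -0.145   0.8246] z [ 0.482 -0.084 -0.872] y [ 0.743 -0.489  0.457] q [-0.051  0.615  1.276  0.241 -1.064  1.915 -0.27 ] F [-0.1 -0.5 -3. ] M [ 0.13  0.85 -0.02] w 0.0414
tool y in gauge deg -20.97645598806027 tilt err 0.728836616285987 tool z in gauge [-0.013 -0.002 -1.   ]
-> [0.624 0.037 0.193] tool cm [ -0.53 -46.45  47.97] rows 11
0 [-1.07  0.42  1.01  2.15 -0.6   0.31 -0.19] 0.0 tool y ang 39.023544011939734
-90 [-0.98  0.36  0.88  2.15 -0.35  0.28  1.14] 0.0 tool y ang 9.023544011939734
-120 [-0.95  0.35  0.84  2.15 -0.27  0.28  1.59] 0.0 tool y ang 39.023544011939734
-150 [-0.92  0.34  0.79  2.15 -0.19  0.28  2.04] 0.0 tool y ang 9.02354401193972
-170 [-0.9   0.33  0.76  2.15 -0.14  0.28  2.33] 0.0 tool y ang 29.02354401193972
-180 [-0.88  0.33  0.74  2.14 -0.11  0.28  2.48] 0.0 tool y ang 39.02354401193972
-190 [-0.87  0.32  0.73  2.14 -0.08  0.28  2.64] 0.0 tool y ang 49.02354401193972
```

Call:
carry_out --series "0 -4.2 4.3 0 0;0 -4.2 4.3 0 0;0 -4.2 4.3 0 0;0 -4.2 4.3 0 0;0 -4.2 4.3 0 0;0 -4.2 4.3 0 0;0 -4.2 4.3 0 0;0 -4.2 4.3 0 0"

```text
clock: 13.32
tcp_pos: [0.6842, -0.018, 0.4321]
orientation: [2.401, 1.35, 0.59]
contact_force: [1.8, 0.3, -3.2]
grip_width: 0.0417
```

```bash
python3 a.py
```

```text
t 13.32 tcp [ 0.6842 -0.018   0.4321] z [ 0.5   -0.076 -0.862] y [ 0.729 -0.5    0.467] q [-1.237  0.299  1.403  1.758 -0.357  0.814 -0.291] F [ 1.8  0.3 -3.2] M [0.17 0.85 0.06] w 0.0417
tool y in gauge deg -21.829720074434235 tilt err 0.6167729144581825 tool z in gauge [ 0.007  0.008 -1.   ]
-> [0.624 0.037 0.193] tool cm [ -2.73 -18.37  17.18] rows 5
0 [-1.06  0.4   0.99  2.17 -0.61  0.28 -0.19] 0.0 tool y ang 38.170279925565765
-90 [-0.87  0.32  0.73  2.16 -0.09  0.24  0.88] 0.0 tool y ang 8.170279925565765
-120 [-0.81  0.3   0.65  2.16  0.05  0.24  1.28] 0.0 tool y ang 38.170279925565765
-150 [-0.75  0.29  0.57  2.15  0.16  0.25  1.69] 0.0 tool y ang 8.170279925565751
-170 [-0.7   0.28  0.52  2.15  0.23  0.26  1.97] 0.0 tool y ang 28.17027992556575
-180 [-0.68  0.28  0.49  2.15  0.26  0.26  2.12] 0.0 tool y ang 38.17027992556575
-190 [-0.66  0.28  0.47  2.15  0.29  0.26  2.26] 0.0 tool y ang 48.17027992556575
```

Call:
carry_out --series "-0.7 -4.6 3.5 0 0;-0.7 -4.6 3.5 0 0;-0.7 -4.6 3.5 0 0;-0.6 -4.5 2.5 0 0;0 0 0 -0.18 0;0 0 0 -0.18 0;0 0 0 -0.18 0;0 0 0 -0.18 0"

```text
clock: 14.32
tcp_pos: [0.6042, 0.0389, 0.2312]
orientation: [1.707, 2.042, 0.373]
contact_force: [-0.4, -0.5, -3.6]
grip_width: 0.0414
```

```bash
python3 a.py
```

```text
t 14.32 tcp [0.6042 0.0389 0.2312] z [ 0.5   -0.078 -0.862] y [0.855 0.198 0.479] q [-1.167  0.271  1.05   2.174 -0.187  0.327  0.146] F [-0.4 -0.5 -3.6] M [ 0.15  0.9  -0.01] w 0.0414
tool y in gauge deg 19.731457160302643 tilt err 0.5616528409308728 tool z in gauge [ 0.008  0.006 -1.   ]
-> [0.624 0.037 0.193] tool cm [ 0.23 -0.22  4.29] rows 1
0 [-0.96  0.35  0.84  2.16 -0.29  0.25  0.23] 0.0 tool y ang 19.731457160302643
-90 [-0.7   0.28  0.51  2.15  0.24  0.26  1.29] 0.0 tool y ang 49.73145716030264
-120 [-0.61  0.27  0.4   2.15  0.37  0.27  1.69] 0.0 tool y ang 19.731457160302654
-150 [-0.51  0.26  0.28  2.14  0.48  0.29  2.11] 0.0 tool y ang 49.731457160302654
-170 [-0.45  0.26  0.21  2.14  0.54  0.3   2.41] 0.0 tool y ang 9.731457160302654
-180 [-0.42  0.26  0.18  2.14  0.56  0.3   2.56] 0.0 tool y ang 19.731457160302654
-190 [-0.39  0.26  0.14  2.13  0.59  0.31  2.71] 0.0 tool y ang 29.731457160302654
```

Call:
carry_out --series "0 0 0 -0.175 0;0 0 0 -0.175 0;0 0 0 -0.175 0;0 0 0 -0.175 0;0 0 0 -0.175 0;0 0 0 -0.175 0;0 0 0 -0.175 0;0 0 0 -0.175 0"

```text
clock: 15.32
tcp_pos: [0.6043, 0.0386, 0.2315]
orientation: [-0.009, 2.614, -0.113]
contact_force: [0.5, -0.2, -2.4]
grip_width: 0.0416
```

Call:
carry_out --series "0 0 0 -0.175 0;0 0 0 -0.175 0;0 0 0 -0.175 0;0 0 0 -0.175 0;0 0 0 -0.175 0;0 0 0 -0.175 0;0 0 0 -0.175 0;0 0 0 0 0"

```text
clock: 16.32
tcp_pos: [0.6044, 0.0384, 0.2315]
orientation: [-1.56, 2.22, -0.515]
contact_force: [0.0, 0.2, -3.5]
grip_width: 0.0411
```

```bash
cat > look.py <<'E'
from g import *
import sys
n=sys.argv[1]; nuto=float(sys.argv[2]) if len(sys.argv)>2 else .0167
o,R=st();G,B=gframe()
y=B.T@R[:,1];print('ang',np.degrees(np.arctan2(y[1],y[0])).round(1),'tool z in gauge',(B.T@R[:,2]).round(3))
p=o['tcp_pos']; nut=p+nuto*R[:,2]; print('tcp in gauge',(B.T@(p-G)).round(4),'nut pred',(B.T@(nut-G)).round(4))
for c,(w,h) in (('side',(100,75)),('top',(80,60))):
    f=eyes.grab_frame(c); im=f['color'].copy()
    ctr=proj(f,G+.03*B[:,2])[0].astype(int); x0,y0=ctr[0]-w//2,ctr[1]-h//2
    k=800//w
    im=cv2.resize(im[y0:y0+h,x0:x0+w],(w*k,h*k),interpolation=cv2.INTER_CUBIC)
    q=lambda X:tuple(int(v) for v in ((proj(f,X)[0]-[x0,y0]+.5)*k-.5))
    if len(sys.argv)>3:
        cv2.line(im,q(G),q(G+.03*B[:,2]),(0,0,255),1)
        for zz,col in ((0,(0,255,0)),(.035,(0,255,255))):
            ang=np.arange(7)*np.pi/3+np.pi/6
            for a,b in zip(ang[:-1],ang[1:]):
                f1=lambda t: nut-zz*R[:,2]+.02425*(np.cos(t)*R[:,1]+np.sin(t)*R[:,0])
                cv2.line(im,q(f1(a)),q(f1(b)),col,1)
    cv2.imwrite(f'pics/{c}{n}.png',im)
    for qn in ('gauge_nose','gauge','cap_1'):
        L=spotter.mark_of(f,qn); print(c,qn,[(np.round(x['uv'],1),round(x['confidence'],2)) for x in L if np.linalg.norm(np.array(x['uv'])-ctr)<40])
E
python3 look.py A .0167 1
```

```text
t 16.32 tcp [0.6044 0.0384 0.2315] z [ 0.501 -0.08  -0.862] y [-0.807  0.318 -0.498] q [-0.629  0.171  0.389  2.149  0.405  0.371  2.19 ] F [ 0.   0.2 -3.5] M [0.14 0.86 0.04] w 0.0411
ang 169.7 tool z in gauge [ 0.008  0.005 -1.   ]
tcp in gauge [ 0.0029 -0.0021  0.1247] nut pred [ 0.003 -0.002  0.108]
side gauge_nose [(array([408.2, 247.5]), 0.77)]
side gauge [(array([412.7, 254.7]), 0.69)]
side cap_1 [(array([394. , 224.8]), 0.81), (array([409.6, 254.5]), 0.61)]
top gauge_nose [(array([338.2, 167.4]), 0.5), (array([336.7, 171.1]), 0.31)]
top gauge [(array([338.4, 164.7]), 0.53)]
top cap_1 [(array([337.1, 175.4]), 0.47)]
```

View pics/sideA.png

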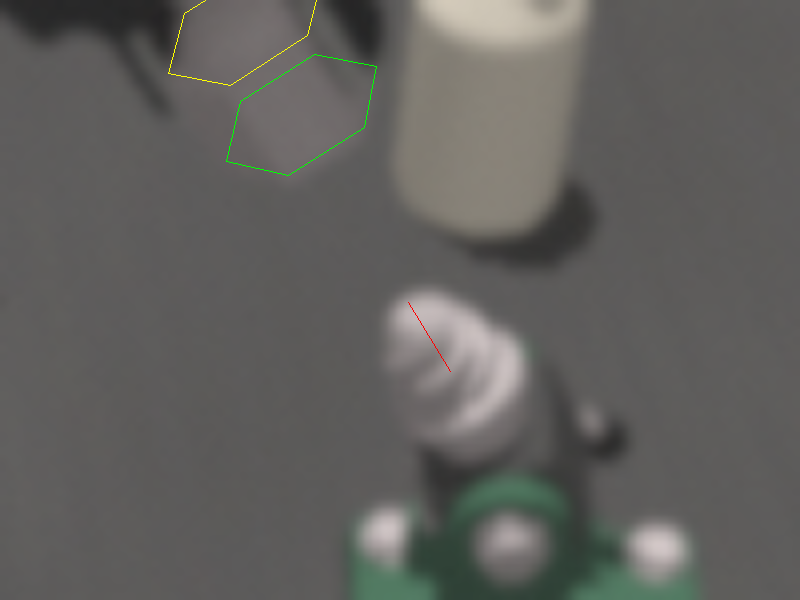

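View pics/topA.png

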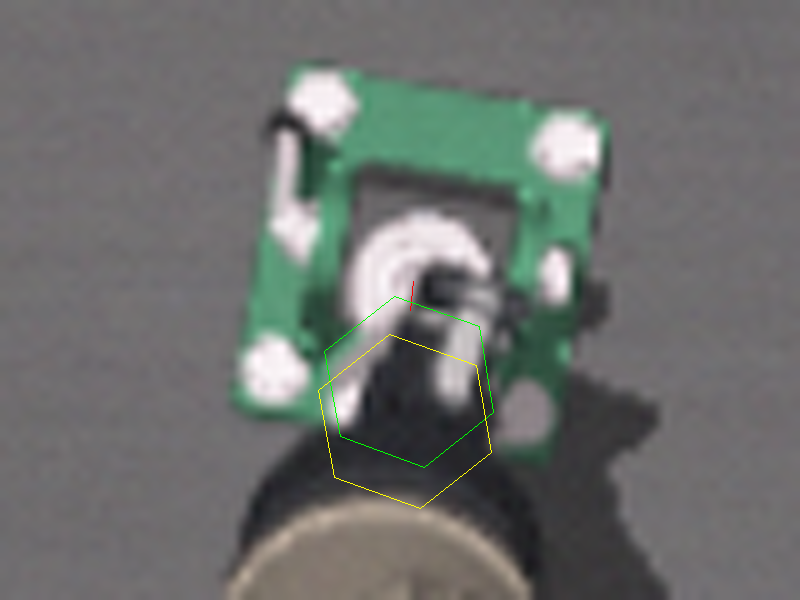

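```bash
cat > ov.py <<'E'
from g import *
import sys
N=eval(sys.argv[1]); ps=np.radians(float(sys.argv[2])); tag=sys.argv[3]
G,B=gframe(ps,N)
for c in ('side','top'):
    f=eyes.grab_frame(c); src=cv2.imread(f'pics/{c}0.png'); ctr=proj(f,G+.01*B[:,2])[0].astype(int); w,h,k=50,38,16
    x0,y0=ctr[0]-w//2,ctr[1]-h//2
    im=cv2.resize(src[y0:y0+h,x0:x0+w],(w*k,h*k),interpolation=cv2.INTER_CUBIC)
    t=np.linspace(0,2*np.pi,60)
    for zz,rr,col in ((0,.0205,(0,255,0)),(-.006,.0205,(0,255,0)),(.02,.0155,(0,255,255)),(.03,.006,(0,0,255))):
        X=G+zz*B[:,2]+rr*(np.outer(np.cos(t),B[:,0])+np.outer(np.sin(t),B[:,1]))
        cv2.polylines(im,[np.int32((proj(f,X)-[x0,y0]+.5)*k-.5)],True,col,1)
    cv2.imwrite(f'pics/ov{c}{tag}.png',im[:600])
E
python3 ov.py "(.649,.033,.148)" -9.6 a
```

```text
(no output)
```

View pics/ovsidea.png

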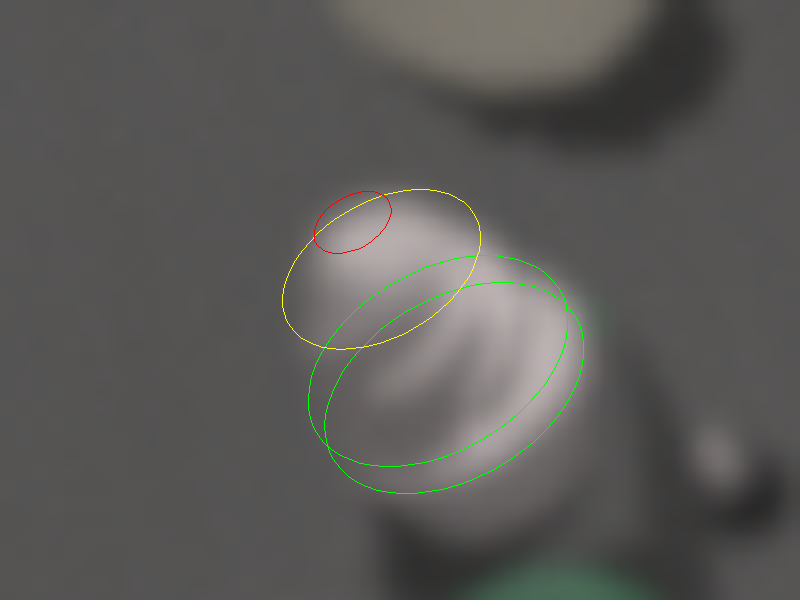

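View pics/ovtopa.png

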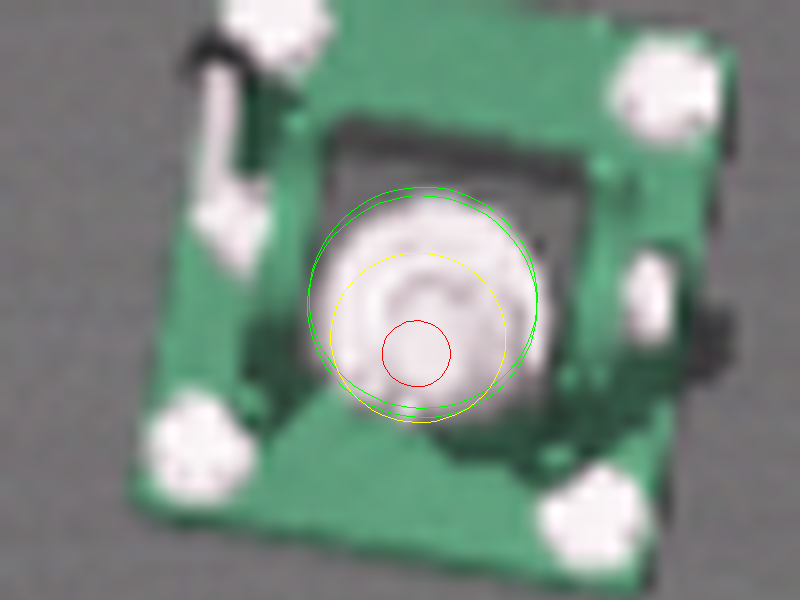

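```bash
cat > nv.py <<'E'
from g import *
import sys
tag=sys.argv[1]; nuto=float(sys.argv[2]); off=float(sys.argv[3]) if len(sys.argv)>3 else 0
o,R=st(); nut=o['tcp_pos']+nuto*R[:,2]+off*R[:,0]
for c in ('side','top'):
    f=eyes.grab_frame(c); src=f['color']; cv2.imwrite(f'pics/raw{c}{tag}.png',src)
    ctr=proj(f,nut)[0].astype(int); w,h,k=64,48,12
    x0,y0=ctr[0]-w//2,ctr[1]-h//2
    cr=src[y0:y0+h,x0:x0+w].astype(float); lo_,hi_=np.percentile(cr,2),np.percentile(cr,98); cr=np.clip((cr-lo_)/(hi_-lo_)*255,0,255).astype(np.uint8)
    im=cv2.resize(cr,(w*k,h*k),interpolation=cv2.INTER_CUBIC)
    for zz,col in ((0,(0,255,0)),(.035,(0,255,255))):
        ang=np.arange(6)*np.pi/3+np.pi/6
        X=nut-zz*R[:,2]+.02425*(np.outer(np.cos(ang),R[:,1])+np.outer(np.sin(ang),R[:,0]))
        cv2.polylines(im,[np.int32((proj(f,X)-[x0,y0]+.5)*k-.5)],True,col,1)
    cv2.imwrite(f'pics/nv{c}{tag}.png',im)
E
python3 nv.py A .0167
```

```text
t 16.82 tcp [0.6045 0.0386 0.2308] z [ 0.5   -0.08  -0.862] y [-0.808  0.316 -0.498] q [-0.63   0.172  0.39   2.149  0.405  0.371  2.191] F [-0.4 -0.6 -3.5] M [0.19 0.89 0.02] w 0.0414
```

View pics/nvsideA.png

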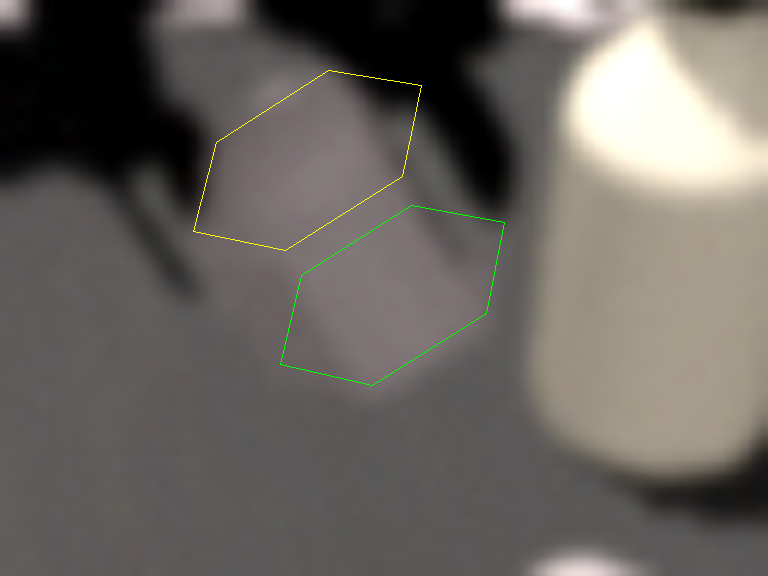

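View pics/nvtopA.png

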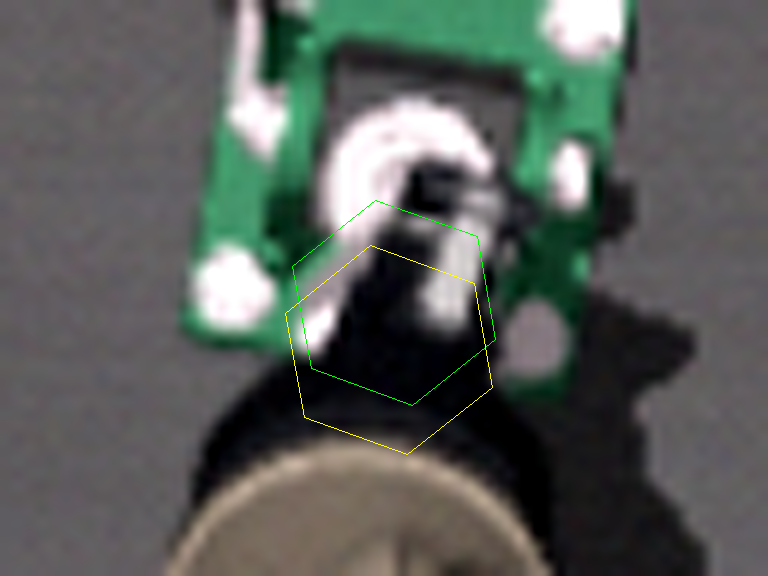

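Run:
```python
from g import *
o,R=st();G,B=gframe()
nut=o['tcp_pos']+.0167*R[:,2]
acc={}
for i in range(3):
    fs={c:eyes.grab_frame(c) for c in('side','top')}
    for c,f in fs.items():
        for n,X in (('cap_1',nut),('gauge',G),('gauge_nose',G+.03*B[:,2])):
            e=proj(f,X)[0]; m=near(f,n,e,tol=14)
            if m: acc.setdefault((c,n),[]).append(m['uv']); 
for k,v in acc.items(): print(k,np.round(v,1).tolist())
for n,X in (('cap_1',nut),('gauge',G),('gauge_nose',G+.03*B[:,2])):
    if all((c,n) in acc for c in fs):
        p=tri(*[(fs[c],np.median(acc[c,n],0)) for c in fs]); print(n,'tri',p.round(4),'pred',X.round(4),'diff mm',((p-X)*1000).round(1))
```

```text
t 16.93 tcp [0.6045 0.0386 0.2308] z [ 0.5   -0.08  -0.862] y [-0.808  0.316 -0.498] q [-0.63   0.172  0.39   2.149  0.405  0.371  2.191] F [-0.4  0.3 -3.8] M [0.13 0.86 0.04] w 0.0412
('side', 'cap_1') [[394.2, 223.5], [394.6, 220.4], [395.0, 220.5]]
('side', 'gauge') [[411.4, 253.7], [414.1, 255.3], [413.2, 253.9]]
('side', 'gauge_nose') [[408.3, 247.8], [408.8, 247.0], [409.2, 247.5]]
('top', 'cap_1') [[335.5, 170.5], [335.8, 173.5], [335.7, 172.7]]
('top', 'gauge') [[339.5, 165.4], [338.5, 164.5], [339.1, 163.4]]
('top', 'gauge_nose') [[335.0, 166.5], [337.9, 167.6], [338.7, 164.9]]
cap_1 tri [0.6149 0.0417 0.2166] pred [0.6128 0.0372 0.2164] diff mm [2.  4.5 0.2]
gauge tri [0.6619 0.0269 0.1251] pred [0.6638 0.0305 0.122 ] diff mm [-1.9 -3.6  3. ]
gauge_nose tri [0.6513 0.0314 0.1421] pred [0.649 0.033 0.148] diff mm [ 2.3 -1.6 -5.9]
```

```bash
sed -i 's/N=(.649,.033,.148)/N=(.650,.031,.147)/' g.py
cat > w.py <<'E'
from g import *
import sys
nuto=float(sys.argv[1]) if len(sys.argv)>1 else .0167
o,R=st();G,B=gframe();p=o['tcp_pos'];y=B.T@R[:,1]
print('ang',np.degrees(np.arctan2(y[1],y[0])).round(1),'toolz in g',(B.T@R[:,2]).round(3),'nut in gauge mm',(1000*B.T@(p+nuto*R[:,2]-G)).round(1),'F gauge',(B.T@o['contact_force']).round(1),'M gauge',(B.T@o['moment']).round(2))
q=B.T@(p+nuto*R[:,2]-G); print('shift to axis, tool cm',(R.T@(B@np.array([-q[0],-q[1],0]))*100).round(2))
E
python3 w.py
```

```text
t 18.12 tcp [0.6045 0.0385 0.2308] z [ 0.5   -0.08  -0.862] y [-0.808  0.316 -0.498] q [-0.63   0.172  0.39   2.149  0.405  0.371  2.192] F [-0.3  0.6 -3. ] M [ 0.12  0.87 -0.05] w 0.0413
ang 169.8 toolz in g [ 0.008  0.004 -1.   ] nut in gauge mm [ 2.100e+00 -1.000e-01  1.089e+02] F gauge [-1.8  0.6 -2.4] M gauge [-0.04  0.88 -0.03]
shift to axis, tool cm [ 0.03  0.21 -0.  ]
```

Call:
carry_out --series "0 0.15 3.5 0 0;0 0.13 3.5 0 0;0 0 0.6 0 0;0 0 0.6 0 0;0 0 0 0 0"

```text
clock: 18.75
tcp_pos: [0.6435, 0.0329, 0.1594]
orientation: [-1.562, 2.219, -0.516]
contact_force: [-0.0, 0.5, -3.3]
grip_width: 0.0414
```

```bash
python3 w.py; python3 nv.py B .0167
```

```text
t 18.75 tcp [0.6435 0.0329 0.1594] z [ 0.501 -0.08  -0.862] y [-0.807  0.316 -0.499] q [-0.551  0.356  0.365  2.127  0.376  0.198  2.208] F [-0.   0.5 -3.3] M [0.15 0.89 0.02] w 0.0414
ang 169.8 toolz in g [ 0.009  0.005 -1.   ] nut in gauge mm [ 0.5  0.9 27.5] F gauge [-1.7  0.5 -2.8] M gauge [0.   0.9  0.02]
shift to axis, tool cm [ 0.1   0.03 -0.  ]
t 18.75 tcp [0.6435 0.0329 0.1594] z [ 0.501 -0.08  -0.862] y [-0.807  0.316 -0.499] q [-0.551  0.356  0.365  2.127  0.376  0.198  2.208] F [-0.   0.5 -3.3] M [0.15 0.89 0.02] w 0.0414
```

View pics/nvsideB.png

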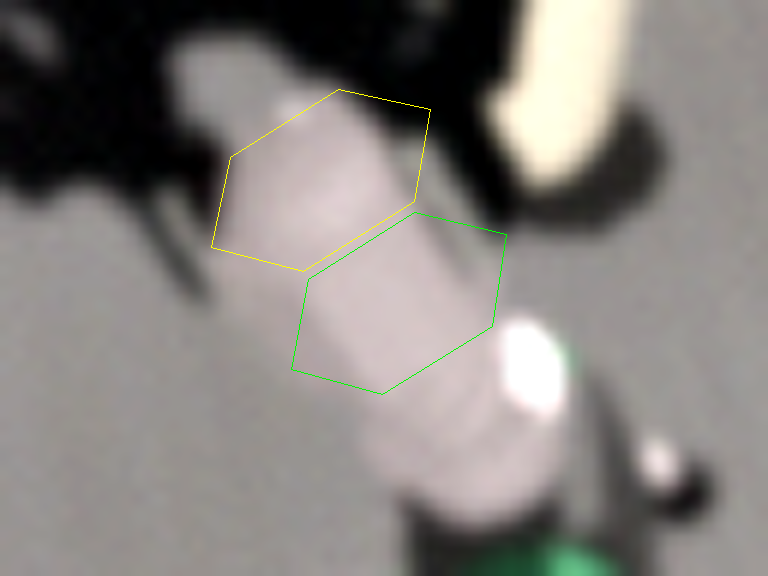

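View pics/nvtopB.png

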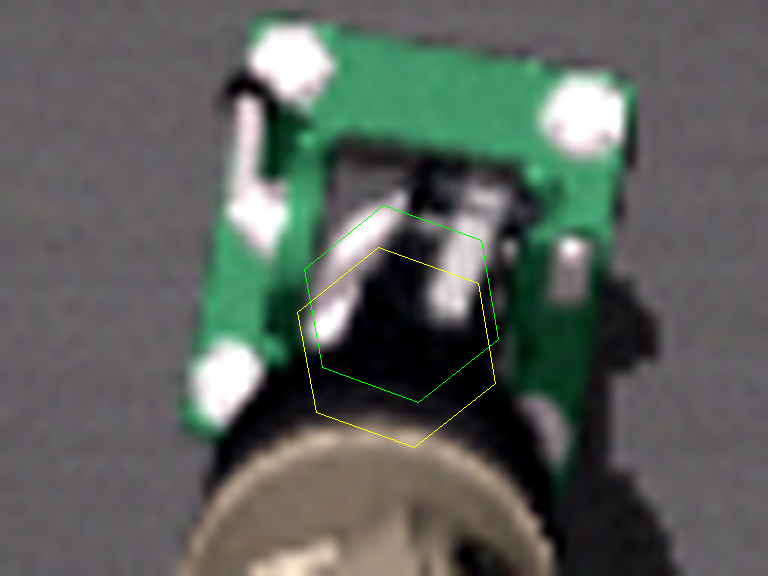

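Call:
carry_out --series "0.1 0 0.5 0 0;0 0 0.5 0 0;0 0 0 0 0"

```text
clock: 19.23
tcp_pos: [0.6485, 0.0315, 0.15]
orientation: [-1.563, 2.219, -0.515]
contact_force: [1.7, 0.7, -3.4]
grip_width: 0.0411
```

```bash
python3 w.py
```

```text
t 19.23 tcp [0.6485 0.0315 0.15  ] z [ 0.501 -0.08  -0.862] y [-0.808  0.315 -0.499] q [-0.528  0.378  0.347  2.122  0.4    0.181  2.185] F [ 1.7  0.7 -3.4] M [0.33 0.51 0.17] w 0.0411
ang 169.9 toolz in g [ 0.008  0.005 -1.   ] nut in gauge mm [ 0.3  0.4 16.7] F gauge [-0.4  1.  -3.7] M gauge [0.3  0.56 0.03]
shift to axis, tool cm [ 0.04  0.02 -0.  ]
```

Call:
carry_out --series "0 0 0.25 0 0;0 0 0 0 0"

```text
clock: 19.48
tcp_pos: [0.6494, 0.0315, 0.1484]
orientation: [-1.563, 2.219, -0.515]
contact_force: [-4.0, 1.7, 3.7]
grip_width: 0.0412
```

```bash
python3 w.py
python3 - <<'E'
from g import *
from sim import *
o=r.get_obs();R=Ro.from_rotvec(o['orientation']).as_matrix();q=o['joints']
X=o['tcp_pos']
for yaw in range(0,311,30):
    T=X+R[:,2]*min(.016,yaw/12e3)
    q=ik(q,T,R@Ro.from_rotvec([0,0,np.radians(yaw)]).as_matrix(),1.); x2,R2=fk(q,P,S); print(yaw,q.round(2),(1000*np.linalg.norm(x2-T)).round(2))
E
```

```text
t 19.48 tcp [0.6494 0.0315 0.1484] z [ 0.501 -0.079 -0.862] y [-0.807  0.316 -0.499] q [-0.52   0.382  0.338  2.12   0.417  0.179  2.169] F [-4.   1.7  3.7] M [0.48 0.84 0.12] w 0.0412
ang 169.8 toolz in g [ 0.008  0.005 -1.   ] nut in gauge mm [ 0.3  0.5 14.8] F gauge [-1.8  1.   5.4] M gauge [ 0.35  0.91 -0.07]
shift to axis, tool cm [ 0.05  0.02 -0.  ]
0 [-0.52  0.38  0.34  2.12  0.42  0.18  2.17] 0.0
30 [-0.53  0.39  0.36  2.12  0.38  0.17  1.68] 0.05
60 [-0.51  0.39  0.33  2.12  0.43  0.17  1.11] 0.07
90 [-0.49  0.4   0.31  2.12  0.47  0.17  0.54] 0.07
120 [-0.48  0.4   0.29  2.11  0.51  0.17 -0.02] 0.06
150 [-0.46  0.4   0.27  2.11  0.55  0.17 -0.58] 0.06
180 [-0.45  0.41  0.26  2.11  0.59  0.17 -1.14] 0.05
210 [-0.44  0.41  0.25  2.11  0.6   0.17 -1.67] 0.05
240 [-0.44  0.41  0.25  2.11  0.6   0.17 -2.2 ] 0.05
270 [-0.44  0.41  0.25  2.11  0.6   0.17 -2.72] 0.05
300 [-0.53  0.41  0.36  2.1   0.31  0.17 -2.96] 7.45
```

Call:
carry_out --series "0 0 0.08 0.17 0;0 0 0.08 0.17 0;0 0 0.08 0.17 0;0 0 0.08 0.17 0"

```text
clock: 19.98
tcp_pos: [0.6517, 0.0321, 0.1461]
orientation: [-0.708, 2.543, -0.298]
contact_force: [-3.5, 2.6, 4.7]
grip_width: 0.041
```

```bash
python3 w.py
```

```text
t 19.98 tcp [0.6517 0.0321 0.1461] z [ 0.502 -0.078 -0.861] y [-0.428  0.843 -0.326] q [-0.527  0.39   0.347  2.118  0.395  0.17   1.504] F [-3.5  2.6  4.7] M [0.5  0.51 0.36] w 0.041
ang 130.6 toolz in g [ 0.01   0.007 -1.   ] nut in gauge mm [ 1.   1.4 11.8] F gauge [-1.   1.9  6. ] M gauge [0.53 0.59 0.11]
shift to axis, tool cm [ 0.17 -0.04 -0.  ]
```

Call:
carry_out --series "0 0 0.08 0.17 0;0 0 0.08 0.17 0;0 0 0.08 0.17 0;0 0 0.08 0.17 0"

```text
clock: 20.48
tcp_pos: [0.6541, 0.0312, 0.1441]
orientation: [0.18, 2.602, -0.061]
contact_force: [-1.8, 1.3, 6.6]
grip_width: 0.041
```

```bash
python3 w.py
```

```text
t 20.48 tcp [0.6541 0.0312 0.1441] z [ 0.504 -0.078 -0.86 ] y [ 0.14   0.99  -0.008] q [-0.505  0.394  0.324  2.114  0.444  0.169  0.777] F [-1.8  1.3  6.6] M [ 0.01 -0.05  0.05] w 0.041
ang 91.6 toolz in g [ 0.012  0.007 -1.   ] nut in gauge mm [2.3 1.  8.8] F gauge [1.6 1.  6.7] M gauge [ 0.04 -0.05  0.03]
shift to axis, tool cm [ 0.23 -0.09 -0.  ]
```

Call:
carry_out --series "0.1 0 0.08 0.17 0;0.03 0 0.08 0.17 0"

```text
clock: 20.72
tcp_pos: [0.6548, 0.0302, 0.1429]
orientation: [0.619, 2.531, 0.06]
contact_force: [3.0, -1.9, 5.9]
grip_width: 0.0413
```

```bash
python3 w.py
```

```text
t 20.73 tcp [0.6548 0.0302 0.1429] z [ 0.505 -0.08  -0.859] y [0.417 0.894 0.162] q [-0.488  0.395  0.305  2.114  0.497  0.169  0.387] F [ 3.  -1.9  5.9] M [-0.51 -0.68 -0.14] w 0.0413
ang 72.0 toolz in g [ 0.013  0.006 -1.   ] nut in gauge mm [2.4 0.1 7.3] F gauge [ 5.8 -1.4  3.5] M gauge [-0.41 -0.76  0.07]
shift to axis, tool cm [ 0.23 -0.08 -0.  ]
```

Call:
carry_out --series "0.05 0 0.08 0.17 0;0 0 0.08 0.17 0"

```text
clock: 20.98
tcp_pos: [0.6546, 0.0288, 0.1406]
orientation: [1.045, 2.4, 0.177]
contact_force: [2.3, -3.0, 2.5]
grip_width: 0.0413
```

```bash
python3 w.py
```

```text
t 20.98 tcp [0.6546 0.0288 0.1406] z [ 0.503 -0.082 -0.86 ] y [0.647 0.695 0.313] q [-0.476  0.398  0.293  2.114  0.529  0.17   0.015] F [ 2.3 -3.   2.5] M [-0.67 -0.39 -0.3 ] w 0.0413
ang 52.5 toolz in g [ 0.012  0.003 -1.   ] nut in gauge mm [ 1.2 -1.3  5.3] F gauge [ 3.6 -2.5  0.8] M gauge [-0.67 -0.49  0.03]
shift to axis, tool cm [ 0.18  0.03 -0.  ]
```

Call:
carry_out --series "0.05 0 0.08 0.17 0;0 0 0.08 0.17 0;0 0 0.08 0.17 0"

```text
clock: 21.35
tcp_pos: [0.6552, 0.0283, 0.1382]
orientation: [1.638, 2.085, 0.35]
contact_force: [1.7, -3.6, 3.7]
grip_width: 0.0414
```

```bash
python3 w.py
```

```text
t 21.35 tcp [0.6552 0.0283 0.1382] z [ 0.503 -0.083 -0.86 ] y [0.845 0.258 0.469] q [-0.462  0.402  0.276  2.112  0.569  0.17  -0.534] F [ 1.7 -3.6  3.7] M [-0.88 -0.27 -0.42] w 0.0414
ang 23.3 toolz in g [ 0.011  0.002 -1.   ] nut in gauge mm [ 0.7 -1.7  2.9] F gauge [ 3.8 -3.3  2.1] M gauge [-0.92 -0.41  0.05]
shift to axis, tool cm [ 0.19  0.01 -0.  ]
```

Call:
carry_out --series "0.08 0 0.08 0.17 0;0 0 0.08 0.17 0;0 0 0 0 0"

```text
clock: 21.72
tcp_pos: [0.6554, 0.0281, 0.1367]
orientation: [1.991, 1.803, 0.456]
contact_force: [-1.8, -5.5, 7.2]
grip_width: 0.0413
```

```bash
python3 w.py
```

```text
t 21.73 tcp [0.6554 0.0281 0.1367] z [ 0.502 -0.084 -0.861] y [ 0.858 -0.076  0.508] q [-0.455  0.404  0.268  2.112  0.593  0.171 -0.895] F [-1.8 -5.5  7.2] M [-0.87  0.04 -0.7 ] w 0.0413
ang 3.9 toolz in g [ 0.011  0.001 -1.   ] nut in gauge mm [ 0.  -2.   1.5] F gauge [ 2.9 -5.7  6.7] M gauge [-1.1  -0.11 -0.18]
shift to axis, tool cm [0.2  0.01 0.  ]
```

Call:
carry_out --series "0.1 0 0.05 0.1 0;0 0 0.03 0.1 0;0 0 0 0 0"

```text
clock: 22.1
tcp_pos: [0.6555, 0.0275, 0.1367]
orientation: [2.181, 1.609, 0.514]
contact_force: [-8.2, -8.2, 17.9]
grip_width: 0.0414
```

```bash
python3 w.py
```

```text
t 22.1 tcp [0.6555 0.0275 0.1367] z [ 0.502 -0.086 -0.861] y [ 0.819 -0.272  0.505] q [-0.455  0.405  0.268  2.111  0.601  0.173 -1.103] F [-8.2 -8.2 17.9] M [-1.49  0.49 -0.96] w 0.0414
ang -7.6 toolz in g [ 0.011 -0.001 -1.   ] nut in gauge mm [ 0.3 -2.6  1.3] F gauge [ 3.1 -9.5 18.9] M gauge [-1.82  0.24 -0.05]
shift to axis, tool cm [ 0.25 -0.06 -0.  ]
```

Call:
carry_out --series "-0.15 0 0 0.03 0;0 0 0 0.02 0;0 0 0 0 0"

```text
clock: 22.48
tcp_pos: [0.6555, 0.0271, 0.1367]
orientation: [2.224, 1.561, 0.53]
contact_force: [-8.0, -6.1, 16.5]
grip_width: 0.0413
```

```bash
python3 w.py; python3 nv.py C .0167
```

```text
t 22.48 tcp [0.6555 0.0271 0.1367] z [ 0.503 -0.085 -0.86 ] y [ 0.805 -0.317  0.502] q [-0.447  0.404  0.26   2.112  0.612  0.172 -1.159] F [-8.  -6.1 16.5] M [-1.4   0.44 -0.5 ] w 0.0413
ang -10.3 toolz in g [ 0.011  0.    -1.   ] nut in gauge mm [ 0.4 -3.   1.4] F gauge [ 2.3 -7.4 17.8] M gauge [-1.51  0.2   0.29]
shift to axis, tool cm [ 0.29 -0.09 -0.  ]
t 22.48 tcp [0.6555 0.0271 0.1367] z [ 0.503 -0.085 -0.86 ] y [ 0.805 -0.317  0.502] q [-0.447  0.404  0.26   2.112  0.612  0.172 -1.159] F [-8.  -6.1 16.5] M [-1.4   0.44 -0.5 ] w 0.0413
```

View pics/nvsideC.png

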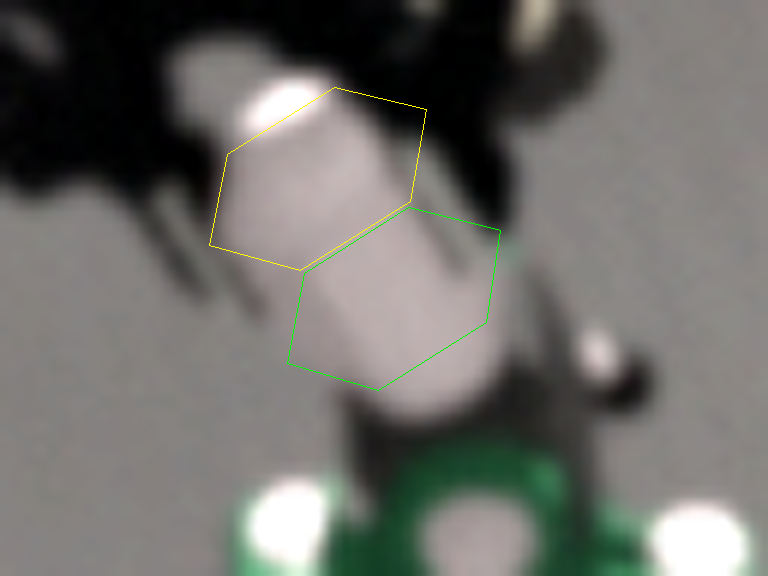

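Call:
carry_out --series "0 0 0.02 0.06 0;0 0 0 0 0;0 0 0 0 0"

```text
clock: 22.95
tcp_pos: [0.6553, 0.0267, 0.1366]
orientation: [2.277, 1.497, 0.546]
contact_force: [-10.7, -5.9, 20.2]
grip_width: 0.0413
```

```bash
python3 w.py
```

```text
t 22.95 tcp [0.6553 0.0267 0.1366] z [ 0.502 -0.085 -0.86 ] y [ 0.784 -0.374  0.495] q [-0.446  0.404  0.259  2.112  0.614  0.172 -1.222] F [-10.7  -5.9  20.2] M [-1.35  0.61 -0.73] w 0.0413
ang -13.8 toolz in g [ 0.011 -0.    -1.   ] nut in gauge mm [ 0.1 -3.4  1.3] F gauge [ 1.8 -7.6 22.3] M gauge [-1.61  0.38  0.08]
shift to axis, tool cm [ 0.32 -0.09 -0.  ]
```

Call:
carry_out --series "0 0 0 0 0.4;0 0 0 0 0.4;0 0 0 0 0.4;0 0 0 0 0.4"

```text
clock: 23.45
tcp_pos: [0.6553, 0.0267, 0.1366]
orientation: [2.277, 1.497, 0.547]
contact_force: [-9.9, -7.1, 20.1]
grip_width: 0.041
```

```bash
python3 w.py; python3 nv.py D .0167
```

```text
t 23.45 tcp [0.6553 0.0267 0.1366] z [ 0.502 -0.085 -0.86 ] y [ 0.784 -0.374  0.495] q [-0.446  0.404  0.259  2.112  0.614  0.172 -1.222] F [-9.9 -7.1 20.1] M [-1.4   0.54 -0.7 ] w 0.041
ang -13.8 toolz in g [ 0.011 -0.    -1.   ] nut in gauge mm [ 0.1 -3.3  1.3] F gauge [ 2.6 -8.6 21.7] M gauge [-1.62  0.3   0.13]
shift to axis, tool cm [ 0.32 -0.09 -0.  ]
t 23.45 tcp [0.6553 0.0267 0.1366] z [ 0.502 -0.085 -0.86 ] y [ 0.784 -0.374  0.495] q [-0.446  0.404  0.259  2.112  0.614  0.172 -1.222] F [-9.9 -7.1 20.1] M [-1.4   0.54 -0.7 ] w 0.041
```

View pics/nvsideD.png

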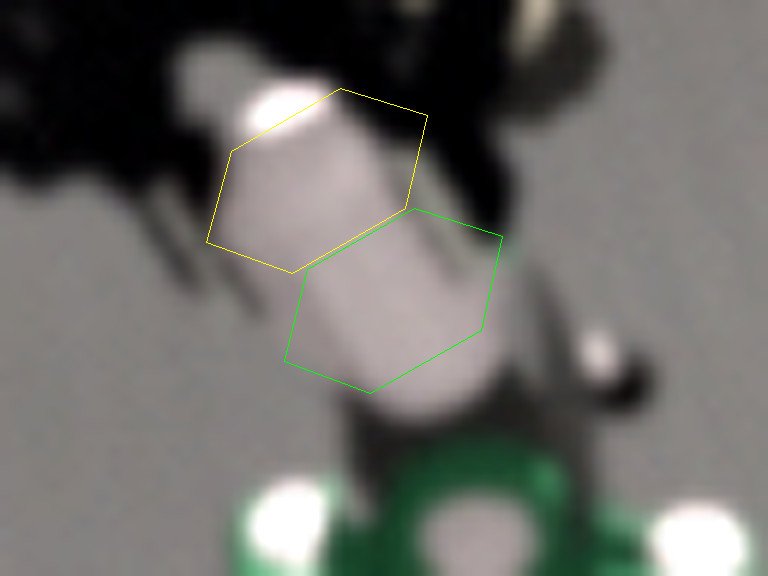

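View pics/nvtopD.png

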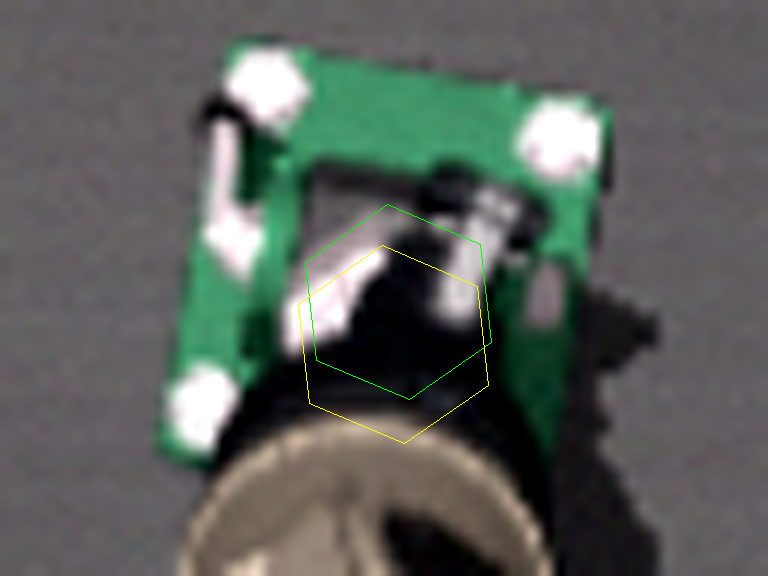

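Call:
carry_out --series "0 0 0 0 0.75;0 0 0 0 0.75;0 0 0 0 0.75;0 0 0 0 0.75"

```text
clock: 24.05
tcp_pos: [0.6542, 0.0311, 0.1336]
orientation: [2.277, 1.507, 0.547]
contact_force: [-0.3, -0.1, 1.1]
grip_width: 0.064
```

```bash
python3 w.py; python3 nv.py E .0167
```

```text
t 24.05 tcp [0.6542 0.0311 0.1336] z [ 0.5   -0.08  -0.862] y [ 0.788 -0.37   0.492] q [-0.448  0.407  0.255  2.113  0.613  0.169 -1.222] F [-0.3 -0.1  1.1] M [0.06 0.47 0.03] w 0.064
ang -13.5 toolz in g [ 0.007  0.004 -1.   ] nut in gauge mm [-3.   0.9 -0.3] F gauge [ 0.3 -0.2  1.1] M gauge [-0.    0.47  0.04]
shift to axis, tool cm [-0.02  0.31  0.  ]
t 24.05 tcp [0.6542 0.0311 0.1336] z [ 0.5   -0.08  -0.862] y [ 0.788 -0.37   0.492] q [-0.448  0.407  0.255  2.113  0.613  0.169 -1.222] F [-0.3 -0.1  1.1] M [0.06 0.47 0.03] w 0.064
```

View pics/nvsideE.png

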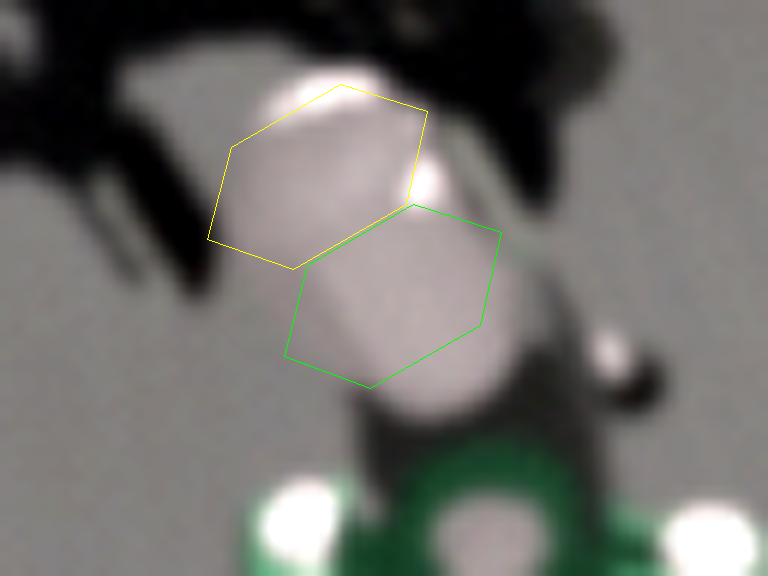

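View pics/nvtopE.png

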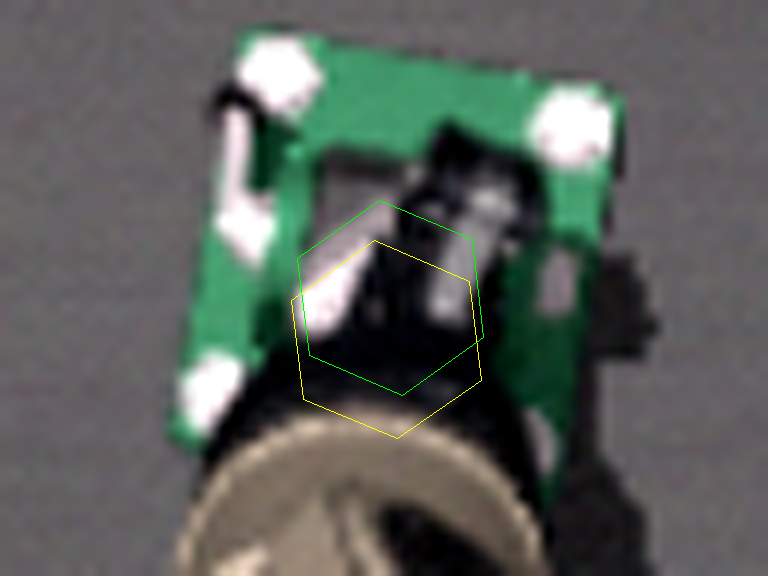

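Call:
carry_out --series "-0.25 0.3 -0.1 0 0.75;0 0 0 0 0;0 0 0 0 0;0 0 0 0 0;0 0 0 0 0"

```text
clock: 24.78
tcp_pos: [0.6553, 0.0271, 0.1363]
orientation: [2.277, 1.505, 0.547]
contact_force: [-3.5, -2.0, 5.4]
grip_width: 0.0417
```

```bash
python3 w.py
```

```text
t 24.77 tcp [0.6553 0.0271 0.1363] z [ 0.501 -0.081 -0.862] y [ 0.788 -0.371  0.492] q [-0.431  0.403  0.243  2.11   0.609  0.175 -1.209] F [-3.5 -2.   5.4] M [-0.19  0.66 -0.06] w 0.0417
ang -13.5 toolz in g [ 0.008  0.004 -1.   ] nut in gauge mm [-0.1 -2.9  1.1] F gauge [-0.  -2.5  6.2] M gauge [-0.29  0.62  0.1 ]
shift to axis, tool cm [ 0.29 -0.06  0.  ]
```

Call:
carry_out --series "0 0 0.03 0.08 0;0 0 0 0.06 0;0 0 0 0 0"

```text
clock: 25.15
tcp_pos: [0.655, 0.0269, 0.136]
orientation: [2.395, 1.353, 0.584]
contact_force: [-7.3, -1.1, 9.0]
grip_width: 0.0411
```

```bash
python3 w.py
```

```text
t 25.15 tcp [0.655  0.0269 0.136 ] z [ 0.5   -0.081 -0.862] y [ 0.73  -0.495  0.47 ] q [-0.432  0.403  0.245  2.111  0.606  0.174 -1.346] F [-7.3 -1.1  9. ] M [-0.5   0.89  0.14] w 0.0411
ang -21.5 toolz in g [ 0.008  0.003 -1.   ] nut in gauge mm [-0.5 -3.2  1. ] F gauge [-1.5 -2.3 11.3] M gauge [-0.49  0.79  0.45]
shift to axis, tool cm [ 0.32 -0.07  0.  ]
```

Call:
carry_out --series "0 0 0.05 0.1 0;0 0 0 0.06 0;0 0 0 0 0"

```text
clock: 25.52
tcp_pos: [0.6549, 0.0272, 0.1358]
orientation: [2.517, 1.172, 0.625]
contact_force: [-12.1, -0.9, 14.7]
grip_width: 0.0414
```

```bash
python3 w.py
```

```text
t 25.52 tcp [0.6549 0.0272 0.1358] z [ 0.5   -0.081 -0.862] y [ 0.649 -0.625  0.435] q [-0.433  0.403  0.245  2.111  0.608  0.174 -1.506] F [-12.1  -0.9  14.7] M [-0.83  1.21  0.65] w 0.0414
ang -30.5 toolz in g [ 0.008  0.004 -1.   ] nut in gauge mm [-0.8 -2.9  0.9] F gauge [-2.9 -2.9 18.6] M gauge [-0.56  1.05  1.08]
shift to axis, tool cm [ 0.29 -0.08  0.  ]
```

Call:
carry_out --series "0 0 0 -0.17 0;0 0 -0.05 -0.17 0;0 0 -0.08 -0.17 0;0 0 -0.08 -0.17 0;0 0 -0.08 -0.17 0;0 0 -0.08 -0.17 0"

```text
clock: 26.28
tcp_pos: [0.654, 0.027, 0.1383]
orientation: [1.548, 2.149, 0.322]
contact_force: [2.3, -2.3, -2.3]
grip_width: 0.0416
```

```bash
python3 w.py
```

```text
t 26.27 tcp [0.654  0.027  0.1383] z [ 0.5   -0.081 -0.862] y [0.828 0.336 0.449] q [-0.22   0.39  -0.014  2.097  0.916  0.254 -0.758] F [ 2.3 -2.3 -2.3] M [-0.09  0.3  -0.1 ] w 0.0416
ang 28.0 toolz in g [ 0.008  0.003 -1.   ] nut in gauge mm [-0.2 -3.3  3.4] F gauge [ 1.1 -1.8 -3.3] M gauge [-0.17  0.28 -0.02]
shift to axis, tool cm [0.28 0.17 0.  ]
```

Unscrewing without strain; continuing.

Call:
carry_out --series "0 0 -0.08 -0.17 0;0 0 -0.08 -0.17 0;0 0 -0.08 -0.17 0;0 0 -0.08 -0.17 0"

```text
clock: 26.78
tcp_pos: [0.6533, 0.0276, 0.1417]
orientation: [0.732, 2.507, 0.089]
contact_force: [5.1, -1.4, -2.1]
grip_width: 0.0414
```

```bash
python3 w.py
```

```text
t 26.77 tcp [0.6533 0.0276 0.1417] z [ 0.502 -0.08  -0.861] y [0.484 0.851 0.202] q [-0.088  0.389 -0.175  2.089  1.019  0.308 -0.16 ] F [ 5.1 -1.4 -2.1] M [-0.07 -0.32 -0.16] w 0.0414
ang 67.0 toolz in g [ 0.009  0.004 -1.   ] nut in gauge mm [ 0.9 -2.8  6.8] F gauge [ 3.5 -0.6 -4.4] M gauge [-0.09 -0.33 -0.13]
shift to axis, tool cm [0.19 0.22 0.  ]
```

Call:
carry_out --series "0 0 -0.08 -0.17 0;0 0 -0.08 -0.17 0;0 0 -0.08 -0.17 0;0 0 -0.08 -0.17 0"

```text
clock: 27.28
tcp_pos: [0.6523, 0.0289, 0.145]
orientation: [-0.147, 2.611, -0.15]
contact_force: [5.0, 0.1, -1.5]
grip_width: 0.0412
```

```bash
python3 w.py
```

```text
t 27.27 tcp [0.6523 0.0289 0.145 ] z [ 0.503 -0.079 -0.861] y [-0.076  0.988 -0.135] q [ 0.022  0.394 -0.309  2.083  1.082  0.354  0.475] F [ 5.   0.1 -1.5] M [ 0.28 -0.44  0.19] w 0.0412
ang 106.0 toolz in g [ 0.01   0.006 -1.   ] nut in gauge mm [ 1.4 -1.6 10.3] F gauge [ 3.5  0.9 -3.8] M gauge [ 0.4  -0.39 -0.01]
shift to axis, tool cm [ 0.09  0.19 -0.  ]
```

Call:
carry_out --series "0 0 -0.08 -0.17 0;0 0 -0.08 -0.17 0;0 0 -0.08 -0.17 0;0 0 -0.08 -0.17 0;0 0 -0.08 -0.17 0;0 0 -0.08 -0.17 0;0 0 -0.08 -0.17 0;0 0 -0.1 0 0"

```text
clock: 28.28
tcp_pos: [0.648, 0.0306, 0.1498]
orientation: [-1.645, 2.168, -0.532]
contact_force: [5.5, 2.5, -4.0]
grip_width: 0.0414
```

```bash
python3 w.py
```

```text
t 28.27 tcp [0.648  0.0306 0.1498] z [ 0.501 -0.077 -0.862] y [-0.828  0.248 -0.503] q [ 0.176  0.407 -0.499  2.077  1.146  0.425  1.622] F [ 5.5  2.5 -4. ] M [ 0.79 -0.04  0.44] w 0.0414
ang 173.9 toolz in g [ 0.008  0.008 -1.   ] nut in gauge mm [-0.1 -0.6 16.7] F gauge [ 2.4  3.4 -6. ] M gauge [ 0.9   0.09 -0.01]
shift to axis, tool cm [-0.06 -0.    0.  ]
```

Now lift slowly along the axis.

Call:
carry_out --series "0 0 -0.3 -0.05 0;0 0 -0.5 0 0;0 0 -0.5 0 0"

```text
clock: 28.65
tcp_pos: [0.6398, 0.0292, 0.1602]
orientation: [-1.702, 2.139, -0.549]
contact_force: [-0.5, 0.3, -3.1]
grip_width: 0.0411
```

```bash
python3 w.py
```

```text
t 28.65 tcp [0.6398 0.0292 0.1602] z [ 0.499 -0.081 -0.863] y [-0.84   0.202 -0.504] q [ 0.197  0.382 -0.524  2.085  1.103  0.44   1.708] F [-0.5  0.3 -3.1] M [0.09 0.85 0.02] w 0.0411
ang 176.6 toolz in g [ 0.006  0.003 -1.   ] nut in gauge mm [-1.8 -3.4 29.6] F gauge [-2.   0.3 -2.4] M gauge [-0.04  0.85  0.04]
shift to axis, tool cm [-0.35 -0.16  0.  ]
```

Run:
```python
from g import *
from sim import *
o=r.get_obs();R=Ro.from_rotvec(o['orientation']).as_matrix();q0=o['joints'];X=o['tcp_pos']
R1=R@Ro.from_rotvec([0,0,1.51]).as_matrix()
print(R1[:,1].round(3))
for T in ([.456,.275,.1],[.456,.275,.06],[.456,.275,.0225],[.49,.30,.0225]):
    T=np.array(T);q=q0.copy()
    wp=[X-R[:,2]*.1,T+[0,0,.15],T]; a=X
    for b in wp:
        for k in range(1,11): q=ik(q,a+(b-a)*k/10,R1,1.)
        a=b
    x2,R2=fk(q,P,S);print(T,q.round(2),(1000*np.linalg.norm(x2-T)).round(1),R2[:,2].round(3))
```

```text
[0.164 0.986 0.002]
[0.456 0.275 0.1  ] [-0.5   0.41 -0.51  2.26  1.27  0.7  -0.64] 0.0 [ 0.499 -0.081 -0.863]
[0.456 0.275 0.06 ] [-0.55  0.5  -0.46  2.27  1.41  0.69 -0.79] 0.0 [ 0.499 -0.081 -0.863]
[0.456  0.275  0.0225] [-0.57  0.58 -0.43  2.28  1.54  0.69 -0.93] 0.0 [ 0.499 -0.081 -0.863]
[0.49   0.3    0.0225] [-0.59  0.61 -0.39  2.19  1.48  0.67 -0.83] 0.0 [ 0.499 -0.081 -0.863]
```

Call:
carry_out --series "0 0 -3 0 0;0 0 -5 0.17 0;0 0 0 0.17 0;0 0 0 0.17 0;0 0 0 0.17 0;0 0 0 0.17 0;0 0 0 0.17 0;0 0 0 0.17 0"

```text
clock: 29.65
tcp_pos: [0.5999, 0.0357, 0.2294]
orientation: [-0.196, 2.614, -0.166]
contact_force: [-0.5, -0.6, -3.5]
grip_width: 0.0414
```

```bash
cat > t.py <<'E'
from g import *
o,R=st(); print('tool y',R[:,1].round(3),'yaw to horiz',np.arctan2(R[2,1],-R[2,0]).round(3), 'tilt',np.degrees(np.arccos(-R[2,2])).round(2))
plan(R,o['tcp_pos'],[.462,.274,.12]);plan(R,o['tcp_pos'],[.462,.274,.04]); print('up in tool',(R.T@[0,0,1]).round(3))
E
python3 t.py
```

```text
t 29.65 tcp [0.5999 0.0357 0.2294] z [ 0.499 -0.081 -0.863] y [-0.108  0.982 -0.155] q [ 0.148  0.201 -0.474  2.113  0.75   0.473  0.813] F [-0.5 -0.6 -3.5] M [0.15 0.87 0.05] w 0.0414
tool y [-0.108  0.982 -0.155] yaw to horiz -0.311 tilt 30.37
-> [0.462 0.274 0.12 ] tool cm [13.07 26.58  0.62] rows 5
-> [0.462 0.274 0.04 ] tool cm [16.92 27.81  7.52] rows 6
up in tool [-0.481 -0.155 -0.863]
```

Call:
carry_out --series "2.6 5.3 0.1 0 0;2.6 5.3 0.1 0 0;2.6 5.3 0.1 0 0;2.6 5.3 0.1 0 0;2.6 5.3 0.1 0 0;0 0 0 0.155 0;0 0 0 0.155 0;0 0 0 0 0"

```text
clock: 30.65
tcp_pos: [0.4612, 0.2726, 0.1211]
orientation: [0.199, 2.604, -0.059]
contact_force: [0.6, 0.5, -3.2]
grip_width: 0.0413
```

```bash
python3 t.py; python3 nv.py F .0167
```

```text
t 30.65 tcp [0.4612 0.2726 0.1211] z [ 0.5   -0.08  -0.862] y [ 0.153  0.988 -0.004] q [-0.47   0.374 -0.528  2.239  1.205  0.71  -0.536] F [ 0.6  0.5 -3.2] M [0.18 0.86 0.04] w 0.0413
tool y [ 0.153  0.988 -0.004] yaw to horiz -0.007 tilt 30.42
-> [0.462 0.274 0.12 ] tool cm [0.   0.16 0.12] rows 1
-> [0.462 0.274 0.04 ] tool cm [4.06 0.18 7.02] rows 2
up in tool [-0.506 -0.004 -0.862]
t 30.65 tcp [0.4612 0.2726 0.1211] z [ 0.5   -0.08  -0.862] y [ 0.153  0.988 -0.004] q [-0.47   0.374 -0.528  2.239  1.205  0.71  -0.536] F [ 0.6  0.5 -3.2] M [0.18 0.86 0.04] w 0.0413
```

View pics/rawsideF.png

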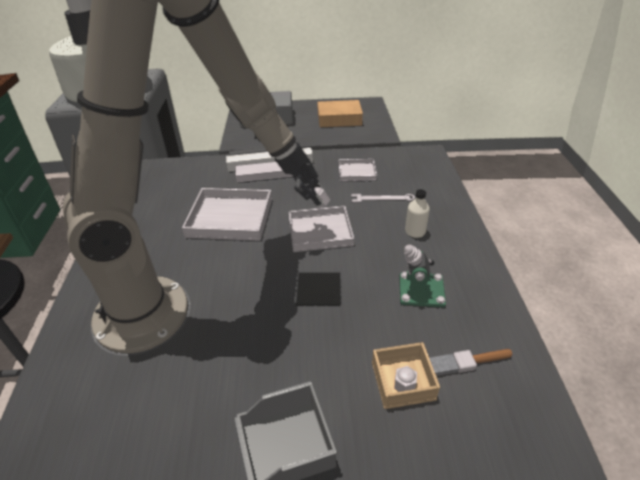

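View pics/rawtopF.png

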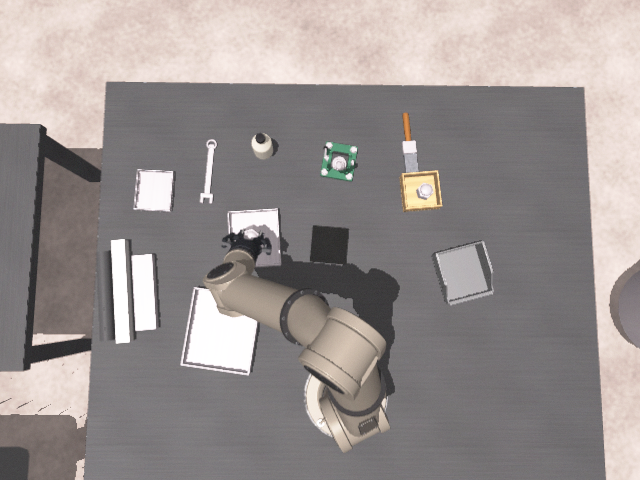

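Call:
carry_out --series "1.5 0 2.6 0 0;1.5 0 2.6 0 0;0.7 0 1.3 0 0;0 0 0 0 0" --grip_force 25

```text
clock: 31.25
tcp_pos: [0.4621, 0.2717, 0.0454]
orientation: [0.198, 2.606, -0.061]
contact_force: [1.0, 0.4, -2.9]
grip_width: 0.0413
```

```bash
python3 t.py
```

```text
t 31.25 tcp [0.4621 0.2717 0.0454] z [ 0.499 -0.081 -0.863] y [ 0.152  0.988 -0.005] q [-0.525  0.534 -0.471  2.269  1.468  0.695 -0.816] F [ 1.   0.4 -2.9] M [ 0.17  0.89 -0.03] w 0.0413
tool y [ 0.152  0.988 -0.005] yaw to horiz -0.011 tilt 30.35
-> [0.462 0.274 0.12 ] tool cm [-3.73  0.18 -6.46] rows 2
-> [0.462 0.274 0.04 ] tool cm [0.31 0.23 0.45] rows 1
up in tool [-0.505 -0.005 -0.863]
```

Expected touch at about z = 0.029; going down in small steps.

Call:
carry_out --series "0.3 0 0.5 0 0;0.25 0 0.43 0 0;0.2 0 0.35 0 0;0 0 0 0 0" --grip_force 20

```text
clock: 31.75
tcp_pos: [0.4626, 0.2724, 0.0315]
orientation: [0.199, 2.604, -0.059]
contact_force: [-0.1, -0.2, -3.2]
grip_width: 0.0416
```

```bash
python3 t.py
```

```text
t 31.75 tcp [0.4626 0.2724 0.0315] z [ 0.5   -0.08  -0.862] y [ 0.153  0.988 -0.003] q [-0.532  0.566 -0.464  2.271  1.52   0.7   -0.872] F [-0.1 -0.2 -3.2] M [ 0.2   0.78 -0.04] w 0.0416
tool y [ 0.153  0.988 -0.003] yaw to horiz -0.006 tilt 30.45
-> [0.462 0.274 0.12 ] tool cm [-4.42  0.12 -7.67] rows 2
-> [0.462 0.274 0.04 ] tool cm [-0.36  0.15 -0.77] rows 1
up in tool [-0.507 -0.003 -0.862]
```

Call:
carry_out --series "0.15 0 0.26 0 0;0.1 0 0.17 0 0;0 0 0 0 0"

```text
clock: 32.12
tcp_pos: [0.4643, 0.2722, 0.0293]
orientation: [0.2, 2.597, -0.059]
contact_force: [-6.0, -5.2, 23.4]
grip_width: 0.0414
```

```bash
python3 t.py|head -1
```

```text
t 32.12 tcp [0.4643 0.2722 0.0293] z [ 0.506 -0.081 -0.859] y [ 0.154  0.988 -0.003] q [-0.534  0.574 -0.462  2.271  1.537  0.706 -0.89 ] F [-6.  -5.2 23.4] M [-1.16 -0.35 -0.5 ] w 0.0414
```

Call:
carry_out --series "0.1 0 0.17 0 0;0.1 0 0.17 0 0;0 0 0 0 0"

```text
clock: 32.5
tcp_pos: [0.4669, 0.2718, 0.0271]
orientation: [0.203, 2.591, -0.06]
contact_force: [-2.2, -6.0, 31.5]
grip_width: 0.0413
```

```bash
python3 t.py|head -1; python3 nv.py H .0167
```

```text
t 32.5 tcp [0.4669 0.2718 0.0271] z [ 0.511 -0.083 -0.856] y [ 0.156  0.988 -0.002] q [-0.535  0.581 -0.459  2.27   1.552  0.711 -0.904] F [-2.2 -6.  31.5] M [-1.62 -1.76 -0.58] w 0.0413
t 32.5 tcp [0.4669 0.2718 0.0271] z [ 0.511 -0.083 -0.856] y [ 0.156  0.988 -0.002] q [-0.535  0.581 -0.459  2.27   1.552  0.711 -0.904] F [-2.2 -6.  31.5] M [-1.62 -1.76 -0.58] w 0.0413
```

View pics/nvsideH.png

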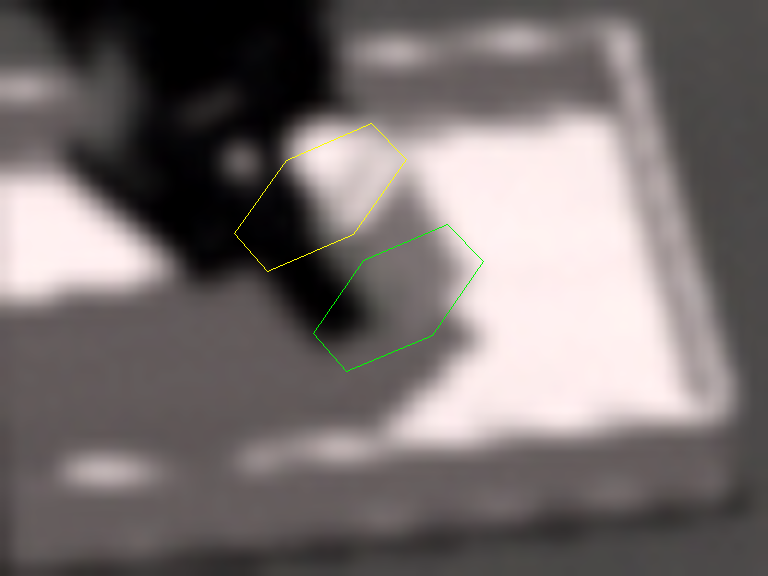

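Call:
carry_out --series "0 0 0 0 0.7;0 0 0 0 0.7;0 0 0 0 0.7;0 0 0 0 0.7"

```text
clock: 33.1
tcp_pos: [0.4623, 0.2723, 0.0223]
orientation: [0.199, 2.604, -0.059]
contact_force: [-0.7, -0.3, 0.6]
grip_width: 0.0599
```

```bash
python3 t.py|head -1; python3 nv.py I .0167
```

```text
t 33.1 tcp [0.4623 0.2723 0.0223] z [ 0.5   -0.08  -0.862] y [ 0.153  0.988 -0.003] q [-0.535  0.587 -0.46   2.272  1.55   0.703 -0.904] F [-0.7 -0.3  0.6] M [0.01 0.52 0.02] w 0.0599
t 33.1 tcp [0.4623 0.2723 0.0223] z [ 0.5   -0.08  -0.862] y [ 0.153  0.988 -0.003] q [-0.535  0.587 -0.46   2.272  1.55   0.703 -0.904] F [-0.7 -0.3  0.6] M [0.01 0.52 0.02] w 0.0599
```

View pics/nvsideI.png

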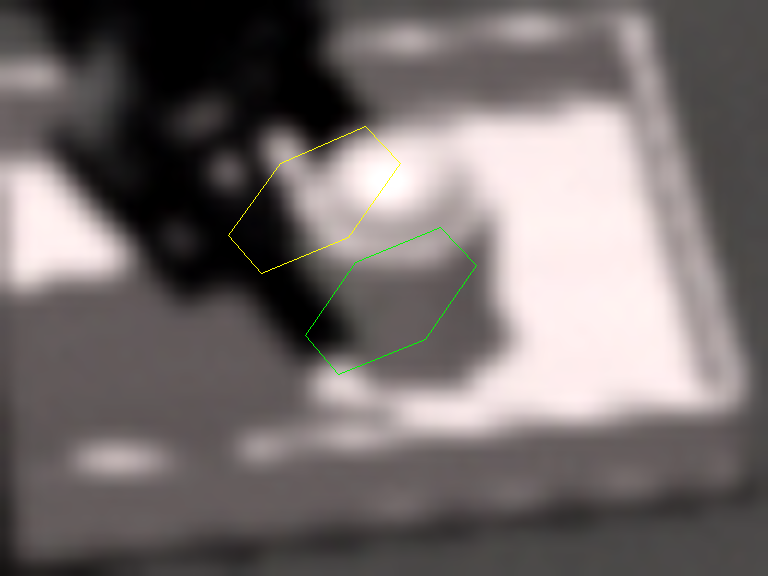

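View pics/nvtopI.png

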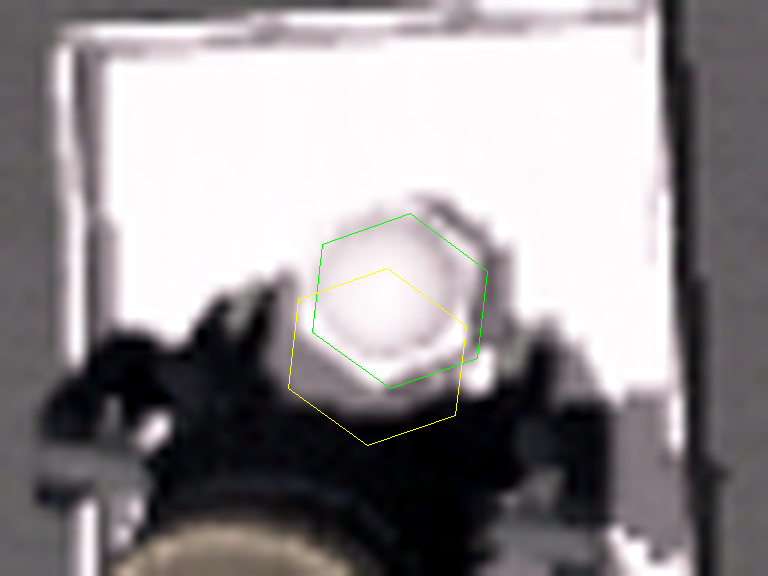

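Call:
carry_out --series "0 0 -1.5 0 0.7;0 0 -3 0 0.7;0 0 -5 0 0.7;0 0 -5 0 0.7;0 0 -3 0 0.7;0 0 0 0 0.7"

```text
clock: 33.95
tcp_pos: [0.3748, 0.2877, 0.1755]
orientation: [0.198, 2.601, -0.054]
contact_force: [0.1, 0.1, -0.8]
grip_width: 0.0597
```

```bash
python3 t.py|head -1
python3 - <<'E'
from h import *
s=eyes.grab_frame('side');t=eyes.grab_frame('top')
cv2.imwrite('pics/fs.png',s['color']);cv2.imwrite('pics/fsz.png',cv2.resize(s['color'][180:270,260:380],(800,600),interpolation=cv2.INTER_CUBIC))
cv2.imwrite('pics/ftz.png',cv2.resize(t['color'][195:285,210:330],(800,600),interpolation=cv2.INTER_CUBIC))
print(spotter.mark_of(s,'cap_1'),spotter.mark_of(t,'cap_1'))
E
```

```text
t 33.95 tcp [0.3748 0.2877 0.1755] z [ 0.503 -0.077 -0.861] y [0.152 0.988 0.   ] q [-0.551  0.206 -0.632  2.291  0.972  0.802 -0.489] F [ 0.1  0.1 -0.8] M [0.12 0.46 0.08] w 0.0597
[{'uv': [325.8, 231.1], 'confidence': 0.79}, {'uv': [402.5, 386.5], 'confidence': 0.59}] [{'uv': [254.0, 231.6], 'confidence': 0.7}, {'uv': [424.5, 194.2], 'confidence': 0.69}]
```

View pics/fsz.png

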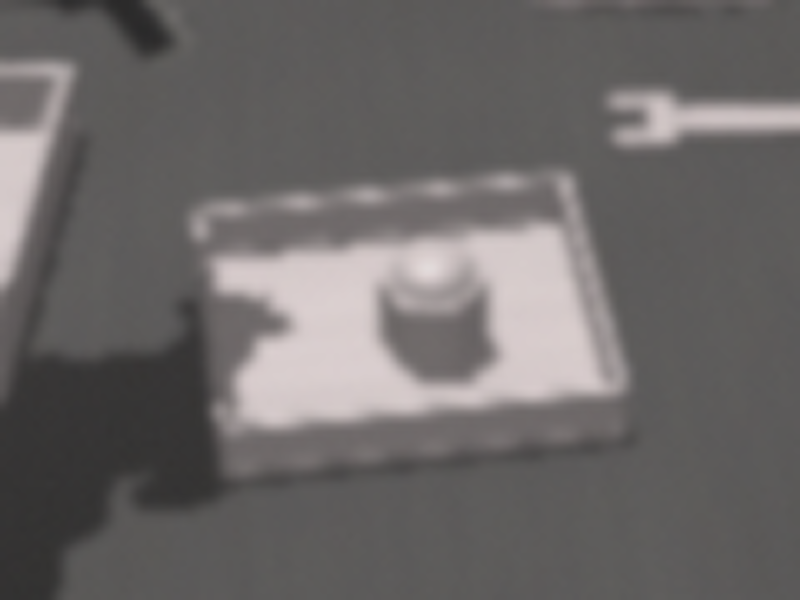

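View pics/ftz.png

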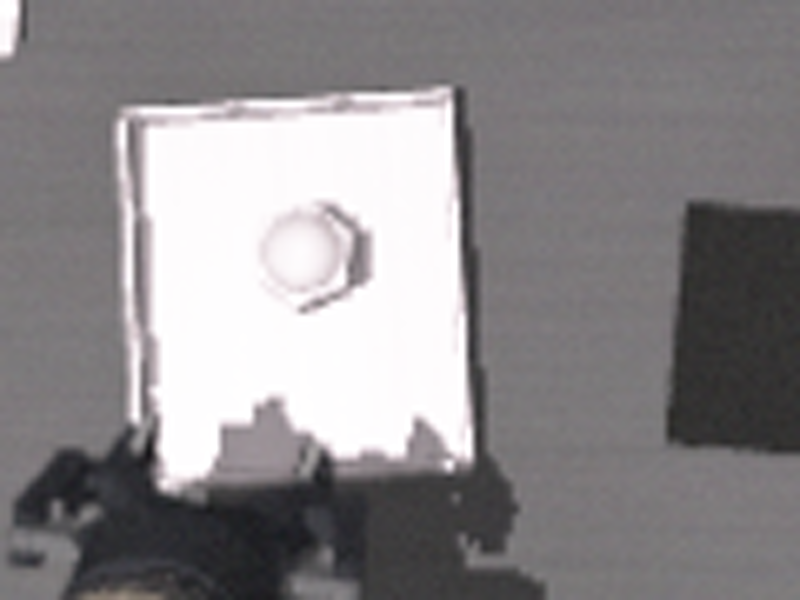

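View pics/fs.png

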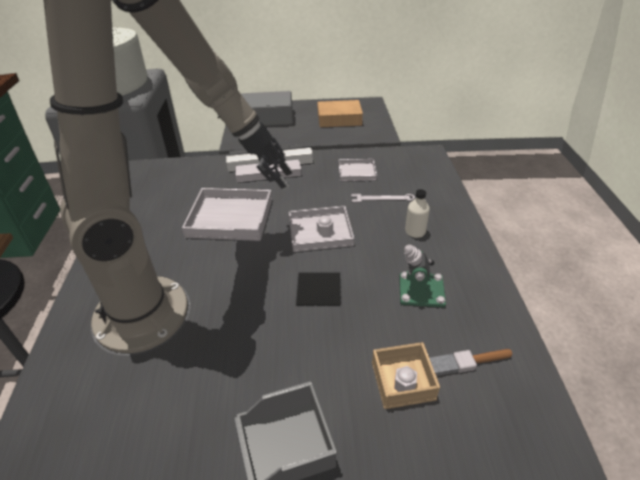

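The nut stands upright in the middle tray at side (326,228). The gripper is clear of it, and the other nut, the bottle, wrench and brush are where they started.

```bash
python3 -c "
from bench import r
print(r.hand_in())"
```

```text
the job is handed in; nothing more can be done
None
```

The nut from the mat is sound. It went fully home on the gauge, and I stood it rim down in the middle-sized steel tray and handed the job in at about 34 s.

**Tilting the tool:** The moves offer no tilt command. I leaned the tool to the gauge's 30° by pushing outward and upward at the edge of the arm's reach, and the controller kept that lean.

**Gauging:** I set the nut on the thread at about 170° and turned it on.
- The rim came down 13.5 mm, and the turn took it right past the point where a short-threaded nut would stop.
- At the end the depth stayed the same while the turning torque rose to about 1.1 N m, so it was against the shoulder.
- I then unscrewed it without strain.

**Placing:** The nut was still leaning when I lowered it. When I pressed it lightly on the tray floor it did not swing upright in the grip. It stood up once I opened the fingers.

**Last checks:** The final pictures show the nut upright and released near the tray's middle, with the gripper clear. The other nut is still in the plywood box, and the bottle, wrench and brush look unmoved.

**Checks that disagreed:**
- **Gauge position:** the two cameras differed by 2 to 4 mm, so I let the contact forces guide the nut on.
- **Home angle:** the hand ended up to 30° past the expected home angle, which I take as play and twist in the grip. Depth and torque decided the result.
- **Joint limit:** joint 6 read 0.169 at times, against a limit of 0.17, and joint 4 also ran right at its limit. Nothing was reported for either.

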